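Swap the guide bushes and hold the probe rod centred in the wide bore

TASK

Swap the two steel guide bushes: the one with the wide bore belongs in the round seat of the square gauge stand, and the one with the narrow bore in the middle of the flat steel bench block, both standing flat (park one on the bare bench meanwhile). Then draw the probe rod out of its wooden holder by its handle and lower it upright through the wide bore, letting it touch neither bush nor the stand, until its tip is about 15 mm below the underside of the bush, and finish while holding it there, still and centred in the bore: do not put it down or let it go. Leave the black-lidded pot and the lump of wax where they stand.

Things in the scene. Friction and masses are not known exactly. Their poses are not given: they have to be found in the camera images.
- wide_bush: Loose plain steel bush (short thick tube standing on end), 48 mm outside diameter, 36 mm tall, through bore 24 mm wide; 0.25 kg or so. Origin: centre of its underside, z up along the bore. At the start it stands on the bench block.
- narrow_bush: Loose plain steel bush, outside the same as the other (48 mm diameter, 36 mm tall) but the bore is only 8 mm; 0.3 kg or so. Origin: centre of its underside. At the start it stands in the seat of the gauge stand. The bench top at z = 0 (x 0.2 to 0.6, y -0.2 to 0.35) is bare between the things listed here where they stand, so a bush can be parked on it.
- gauge_stand: Fixed square aluminium block, 74 x 74 mm, 39 mm tall, with a round seat in its top: a recess 60 mm in diameter and 4 mm deep, and in the middle of the recess a 32 mm hole that goes down to the bench. Origin: centre of its underside, on the bench; z up.
- stand_seat (a point): Centre of the recess floor of the gauge stand, where the underside of a bush stands: 35 mm above the bench, 4 mm below the stand's rim.
- bench_block: Fixed flat square steel block, 69 x 69 mm, 15 mm tall. Origin: centre of its underside, on the bench; a bush stands on its top, 15 mm above the origin.
- rod_holder: Fixed upright wooden block, 50 x 50 mm, 88 mm tall, with a vertical 13 mm hole in the middle of its top in which the rod hangs by its collar. Origin: centre of its underside, on the bench.
- probe_rod: Loose steel probe rod, 0.12 kg or so, standing upright in the holder. Origin: on its axis at the underside of its collar (88 mm above the bench at the start); z up along the rod. Above the origin: collar 26 mm in diameter and 4 mm thick, then a round handle 18 mm in diameter from 4 to 52 mm. Below the origin: shaft 10 mm in diameter, 80 mm long.
- rod_tip (a point): Centre of the lower end of the rod's shaft, 80 mm below the rod's origin.
- lamp_neck (a point): A point of the fixed desk lamp that stands between the robot's start and the work: its thin neck rises here from a round foot 130 mm across to 0.27 m above the bench, then climbs back towards and past the robot (0.39 m high 0.15 m nearer, 0.5 m beside the base). Keep the arm clear of it.
- flux_pot: Bystander: pot with a black screw lid, 49 mm in diameter, 52 mm tall, origin under its centre. Leave it.
- beeswax: Bystander: lump of beeswax, 31 x 36 x 39 mm, origin under its centre. Leave it.
Things that resemble listed ones, but are neither listed nor needed, are in the scene too. Of the things shaped like the gauge_stand, the aluminium one is meant. Of the things shaped like the probe_rod, the steel one is meant.

How it is judged:
By the outcome, as a careful person would: the job done as asked, in the order asked, and still so for the second after the job is handed in, while the arm keeps its last pose, push and grip.
It also fails if it takes over 72 s, if anything falls off the work surface, if the arm or the gripper's body presses on something with over 40 N, if the wrist force passes 120 N, or if a joint passes its speed limit or range.

ROBOT

A 6-joint arm with a two-finger parallel gripper is mounted at the origin on the work surface; the furniture and walls round the work are solid. World frame = base frame: x ahead of the robot, y to its left, z up, the work surface at z = 0. Lengths are in m, angles in rad, forces in N, time in s.
With the tool pointing down it reaches from about 0.425 to 0.95 m from the base axis. Payload 14.7 kg.
Tool frame: the origin (TCP) lies on the centre line of the jaws, within the pads' length; the fingertips stand 25 mm ahead of it and the grasp point (between the pads) lies 6 mm ahead of it; z points along the fingers, y is the direction in which the jaws open and shut (so a half turn about z gives the same grasp; the last joint's range is limited). The gripper opens to 85 mm and grips with 20 to 120 N. Pads are 22 mm wide; open, the fingers measure 114 mm over their backs; the gripper's body (76 mm by 85 mm) begins 54 mm behind the grasp point. The pads swing forward as they close: fully open they stand 13 mm farther back than shut.
Start: joints at [1.272, 0.48, 1.596, -0, 1.065, -0.047], TCP at [0.162, 0.63, 0.225] pointing down, gripper open.
Joint ranges: [-2.75, 2.75], [-0.82, 2.05], [0.23, 2.67], [-1.56, 4.7], [0.09, 2.69], [-2.92, 2.92]. Speed limits (rad/s): [1.89, 1.89, 2.39, 3.01, 3.01, 3.01].

INTERFACE

Orientations are given as a unit quaternion [w, x, y, z].
In Python, from workcell import monitor, viewer, job_done gives the robot as it stands.
- The arm moves only by the tool jog_arm, never from a script. Its argument "motion" is a list of rows, each a list of 3 entries, a list of its own where there are three numbers: the turn, a rotation vector about the tool's x, y, z in rad, then the shift along the tool's x, y, z in mm, then the opening, from -1 (shut) to 1 (fully open). In form: [[[ax, ay, az], [tx, ty, tz], gripper], ...]. A call has 1 to 10 rows; each row is the pose to reach, as a shift and turn from the pose commanded when the call began, along the tool's axes at that moment; what a row does not reach only later rows make up. A row lasts 1/12 s, in which the tool goes at most 41.7 mm and 7.16 degrees, less where a joint would pass 70% of its speed; a pose out of reach is approached as far as the arm can. A call with a gripper value outside its range is refused whole. The fingers move at their own pace and stop on an object; "newtons" is the grip in N (left out, the last holds). Time passes only in rows, so rows that repeat a pose let the fingers close. It gives the time, the measured TCP pose, the force and the opening at its end, in the units of the state.
- monitor.observe(): the state, without advancing time (a new reading comes with each control period).
- viewer.read_camera(name): name is "scene" or "top" or "wrist"; returns a dict with "img" (384x512x3 uint8, red, green, blue), "mtx" (3x3 intrinsics, pixels), "view" (4x4, takes a point from world to camera coordinates); the wrist camera has in their place "mount" (4x4, takes a point from camera to tool coordinates, whose origin is the TCP and whose axes are the flange's). Camera axes: x right, y up, looking along -z (the intrinsics and any distortion apply to the point x, -y, -z); pixel columns grow to the right and rows downward; lengths in m; the calibration is good to about 2 mm. The wrist camera is an equidistant fisheye: a pixel r from the principal point sees the ray r / f radians off the axis. A picture is of the moment at which its call begins: read the wrist's pose just before it. There is no depth.
- job_done(): hands the job in, once; it reports no verdict.
The state is a dict: "t": time; "qpos": joint angles; "qd": joint speeds; "effort": joint torques, N m; "tool_pos": TCP position; "eef_rot": TCP orientation; "force": force on the tool from outside, world axes, zero at the start; "moment": the same for the moment, N m; "grip_width": finger opening in m.
Only numpy, scipy, OpenCV 4.12 (cv2) and the standard library are available. Lean on these libraries where they do the work, as an engineer would, in place of code of your own. Each camera call takes 0.05 s, during which the arm holds its last target.

## Working session

There is one attempt and no reset: what is moved stays moved. The work goes in short steps, Python scripts to look and compute and a tool call to move; the robot and the scene stay as the last step left them, time stands still between calls to the robot, and variables do not carry over. Pictures are saved under pics/ and viewed, and the job is handed in when it is done.

Besides the shell and the picture viewer there is one more tool, called after "Emit:" as a command line: name --argument value ..., lists and objects as JSON in quotes. jog_arm: Moves the arm, as the interface text tells. Its arguments: {"type":"object","properties":{"motion":{"type":"array","items":{"type":"array"}},"newtons":{"type":"number"}},"required":["motion"]}

```bash
mkdir -p pics; ls; python3 - <<'E'
from workcell import monitor, viewer
import cv2, numpy as np
np.set_printoptions(precision=4,suppress=True)
s=monitor.observe(); print(s)
for n in ["scene","top","wrist"]:
    c=viewer.read_camera(n)
    cv2.imwrite(f"pics/{n}0.png",c["img"][:,:,::-1])
    for k in c:
        if k!="img": print(n,k,c[k])
E
```

```text
pics
{'t': 0.0, 'qpos': array([ 1.2724,  0.4808,  1.5969,  0.    ,  1.0651, -0.0466]), 'qd': array([-0.0006, -0.0013,  0.0023,  0.0003, -0.0014,  0.0007]), 'effort': array([  0.0054, -95.0646, -43.0191,   0.0003,   0.0122,   0.    ]), 'tool_pos': array([0.1618, 0.6291, 0.2245]), 'eef_rot': array([-0.0001,  0.1256,  0.9921, -0.0006]), 'force': array([ 0.3456, -0.7845, -0.4774]), 'moment': array([ 0.0249, -0.0489,  0.0096]), 'grip_width': 0.08562567354767063}
scene mtx [[479.4749   0.     251.4223]
 [  0.     479.4749 186.2966]
 [  0.       0.       1.    ]]
scene view [[-0.6179 -0.7862 -0.0053  0.3338]
 [ 0.3951 -0.3163  0.8625 -0.2591]
 [-0.6798  0.5309  0.5061 -0.8522]
 [ 0.      0.      0.      1.    ]]
top mtx [[434.3381   0.     254.8551]
 [  0.     434.3381 191.8747]
 [  0.       0.       1.    ]]
top view [[ 0.179  -0.9838 -0.0025  0.0204]
 [ 0.9635  0.1748  0.203  -0.4909]
 [-0.1993 -0.0387  0.9792 -0.8767]
 [ 0.      0.      0.      1.    ]]
wrist mtx [[297.3186   0.     255.8125]
 [  0.     297.3186 191.0729]
 [  0.       0.       1.    ]]
wrist mount [[ 0.0011  0.9552  0.2959  0.0752]
 [ 1.     -0.0012  0.0001 -0.001 ]
 [ 0.0004  0.2959 -0.9552 -0.1482]
 [ 0.      0.      0.      1.    ]]
```

View pics/scene0.png

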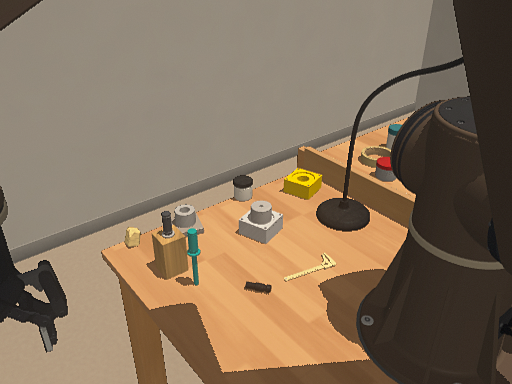

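View pics/top0.png

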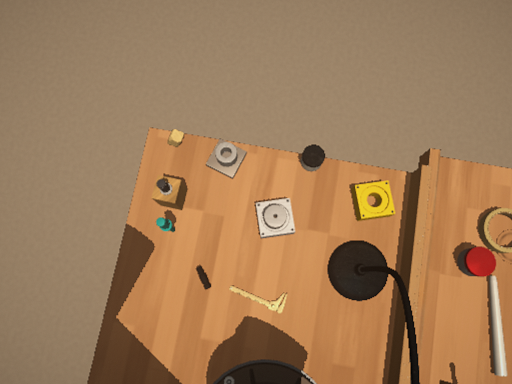

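View pics/wrist0.png

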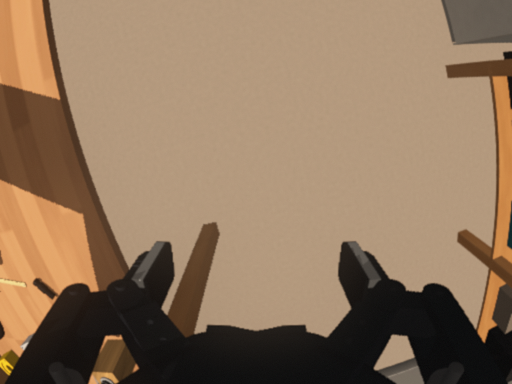

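The scene view shows the stand with a bush at about (262,220), the block with a bush at (185,217), the steel rod in its wooden holder at (168,235), and a teal look-alike rod at (194,250). The yellow stand look-alike is at (303,183), the pot at (243,187) and the wax at (132,237). I'll locate them in world coordinates next.

```bash
cat > h.py <<'E'
import numpy as np, cv2
from scipy.spatial.transform import Rotation as R
np.set_printoptions(precision=4,suppress=True)
def ray(c,u,v):
    K=c["mtx"];V=c["view"]
    d=np.array([(u-K[0,2])/K[0,0],-(v-K[1,2])/K[1,1],-1.0])
    Rm=V[:3,:3]; return -Rm.T@V[:3,3], Rm.T@d
def onz(c,u,v,z):
    o,d=ray(c,u,v); return o+d*(z-o[2])/d[2]
def proj(c,P):
    P=np.atleast_2d(P); V=c["view"];K=c["mtx"]
    q=P@V[:3,:3].T+V[:3,3]
    return np.c_[K[0,2]+K[0,0]*q[:,0]/-q[:,2],K[1,2]-K[1,1]*q[:,1]/-q[:,2]]
def toolM(s):
    q=s["eef_rot"];M=np.eye(4);M[:3,:3]=R.from_quat([q[1],q[2],q[3],q[0]]).as_matrix();M[:3,3]=s["tool_pos"];return M
def wproj(c,s,P):
    P=np.atleast_2d(P);M=toolM(s)@c["mount"];Mi=np.linalg.inv(M)
    q=P@Mi[:3,:3].T+Mi[:3,3]
    x,y,z=q[:,0],-q[:,1],-q[:,2]
    rr=np.hypot(x,y);th=np.arctan2(rr,z);K=c["mtx"]
    return np.c_[K[0,2]+K[0,0]*th*x/rr,K[1,2]+K[1,1]*th*y/rr]
def wonz(c,s,u,v,z):
    M=toolM(s)@c["mount"];K=c["mtx"]
    a=(u-K[0,2])/K[0,0];b=(v-K[1,2])/K[1,1];th=np.hypot(a,b)
    d=np.array([np.sin(th)*a/th,-np.sin(th)*b/th,-np.cos(th)])
    d=M[:3,:3]@d;o=M[:3,3];return o+d*(z-o[2])/d[2]
def circ(cx,cy,z,r,n=48):
    t=np.linspace(0,2*np.pi,n,endpoint=False);return np.c_[cx+r*np.cos(t),cy+r*np.sin(t),0*t+z]
def poly(img,p,col,S=16):
    cv2.polylines(img,[np.round(p*S).astype(int).reshape(-1,1,2)],True,col,1,cv2.LINE_AA,4)
E
python3 - <<'E'
from h import *
from workcell import monitor,viewer
c=viewer.read_camera("top"); np.savez("top0.npz",**c)
d=viewer.read_camera("scene"); np.savez("scene0.npz",**d)
im=c["img"][120:250,140:340,::-1]
cv2.imwrite("pics/topz.png",cv2.resize(im,None,fx=4,fy=4,interpolation=cv2.INTER_CUBIC))
im=d["img"][160:290,120:320,::-1]
cv2.imwrite("pics/scz.png",cv2.resize(im,None,fx=4,fy=4,interpolation=cv2.INTER_CUBIC))
for n,u,v,z in [("wide top",226,153,.051),("narrow top",275,215,.071),("yellow",375,200,.04),("lamp foot",357,270,0.01),("pot",313,154,.052),("wax",176,137,.035),("holder",170,190,.088),("teal",165,222,.1),("black thing",203,276,0),("caliper",258,298,0)]: print(n,onz(c,u,v,z))
print(proj(c,[[0,0,0],[.2,-.2,0],[.6,-.2,0],[.6,.35,0],[.2,.35,0]]))
E
```

```text
wide top [0.553  0.1849 0.051 ]
narrow top [0.4347 0.0574 0.071 ]
yellow [ 0.51  -0.149  0.04 ]
lamp foot [ 0.3582 -0.1372  0.01  ]
pot [ 0.5841 -0.0013  0.052 ]
wax [0.5741 0.3038 0.035 ]
holder [0.4446 0.2781 0.088 ]
teal [0.3771 0.2708 0.1   ]
black thing [0.2865 0.187  0.    ]
caliper [0.2622 0.0616 0.    ]
[[264.9478 435.0975]
 [375.7408 351.1184]
 [397.4518 168.948 ]
 [161.704  128.0858]
 [120.2847 302.5821]]
```

View pics/topz.png

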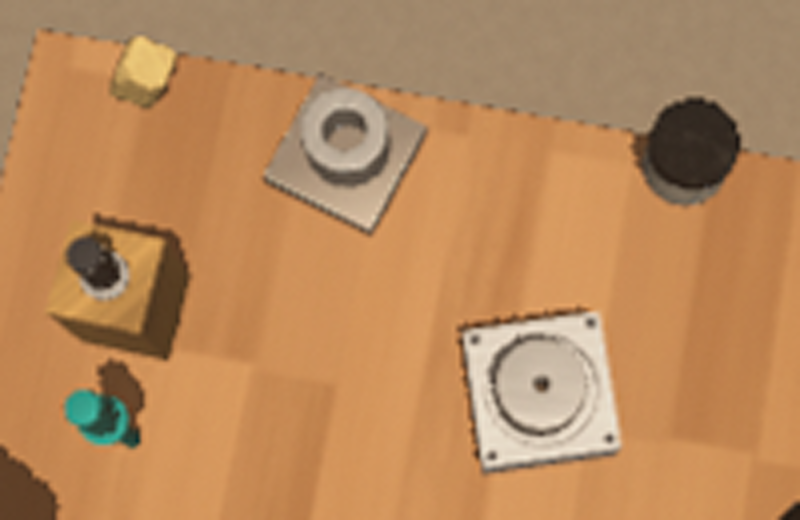

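View pics/scz.png

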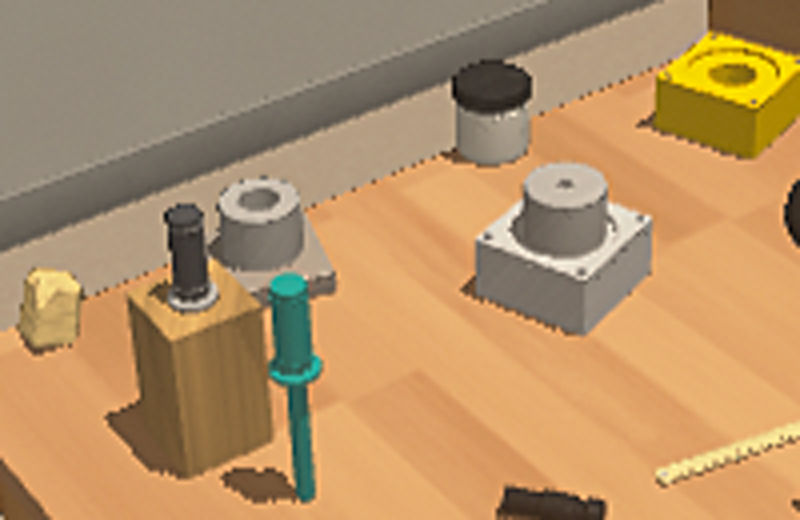

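```bash
cat > ov.py <<'E'
from h import *
import sys
def sq(cx,cy,z,h,a):
    t=a+np.pi/4+np.arange(4)*np.pi/2; return np.c_[cx+h*2**.5*np.cos(t),cy+h*2**.5*np.sin(t),0*t+z]
def draw(c,objs,crop,name,f=6):
    y0,y1,x0,x1=crop
    im=cv2.resize(np.ascontiguousarray(c["img"][y0:y1,x0:x1,::-1]),None,fx=f,fy=f,interpolation=cv2.INTER_CUBIC)
    for P,col in objs:
        p=(proj(c,P)+0.5-[x0,y0])*f-0.5; poly(im,p,col)
    cv2.imwrite(name,im)
E
python3 - <<'E'
from ov import *
c=dict(np.load("top0.npz"));d=dict(np.load("scene0.npz"))
W=(.553,.185);N=(.4347,.0574);H=(.445,.278);T=(.377,.27)
r=(0,0,255);g=(0,255,0);b=(255,0,0)
objs=[(circ(*W,.051,.024),r),(circ(*W,.051,.012),r),(circ(*N,.071,.024),r),(circ(*N,.071,.004),r),(circ(*N,.039,.03),g),
(sq(*N,.039,.037,0.1),g),(sq(*W,.015,.0345,1.1),g),(sq(*H,.088,.025,.2),g),(circ(*H,.092,.013),b),(circ(*H,.14,.009),r),(circ(*T,.14,.009),b)]
draw(c,objs,(125,240,145,305),"pics/o1.png",5)
draw(d,objs,(175,290,125,285),"pics/o2.png",5)
E
```

```text
(no output)
```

View pics/o1.png

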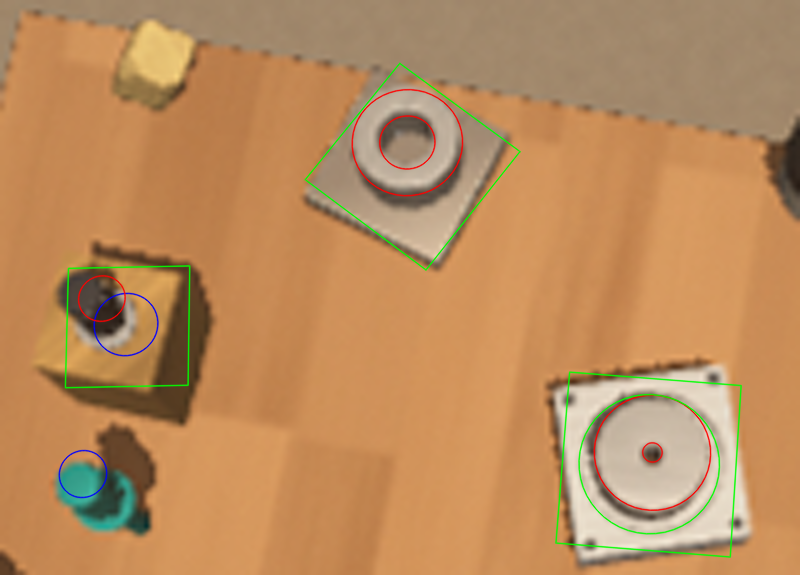

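View pics/o2.png

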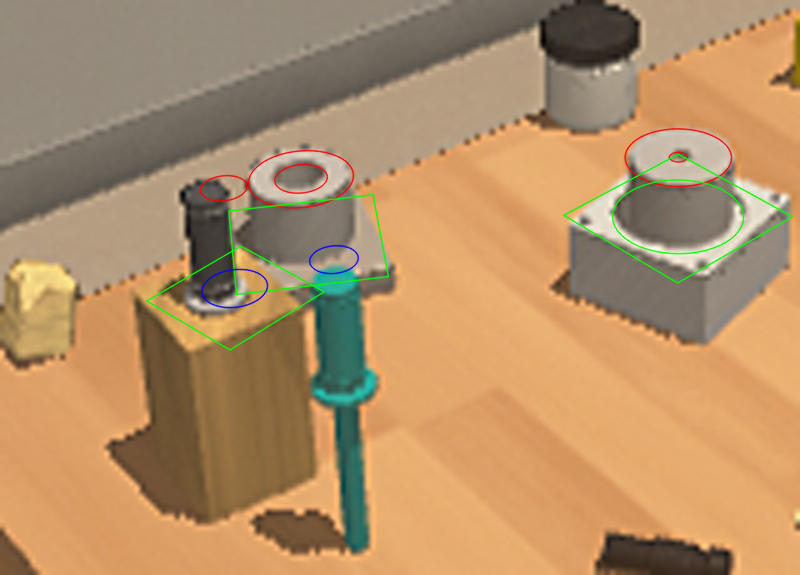

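```bash
cat > e1.py <<'E'
from ov import *
from scipy.optimize import least_squares
c=dict(np.load("top0.npz"));d=dict(np.load("scene0.npz"))
def px(x,y,o): return x/5+o[0]-.4, y/5+o[1]-.4
ot=(145,125); os_=(125,175)
def fit(pts,z,h,cam,o):
    Q=np.array([onz(cam,*px(*p,o),z)[:2] for p in pts]);m=Q.mean(0)
    sides=np.linalg.norm(Q-np.roll(Q,-1,0),axis=1)
    e=Q-m; a=np.angle(np.mean((e[:,0]+1j*e[:,1])**4/np.abs(e[:,0]+1j*e[:,1])**4))/4-np.pi/4
    print(m,sides,a)
print("stand top");fit([(553,392),(726,366),(750,540),(580,564)],.039,.037,c,ot)
print("stand scene");fit([(574,213),(690,165),(789,205),(710,260)],.039,.037,d,os_)
print("block top");fit([(375,68),(510,134),(437,264),(305,195)],.015,.0345,c,ot)
print("collar top",onz(c,*px(105,323,ot),.092)," handle top",onz(c,*px(84,290,ot),.14), "scene handle",onz(d,*px(208,190,os_),.14),"collar",onz(d,*px(216,290,os_),.0915))
print("teal top cand", [onz(c,*px(80,483,ot),z) for z in (.132,.14)],[onz(d,*px(336,278,os_),z) for z in (.132,.14)])
print("teal tip",onz(d,*px(357,548,os_),0))
E
python3 e1.py
```

```text
stand top
[0.4343 0.0558] [0.0754 0.0757 0.0728 0.0748] -1.250240379953386
stand scene
[0.4344 0.0499] [0.0672 0.0565 0.0575 0.072 ] -1.3765682530831915
block top
[0.5527 0.1875] [0.0691 0.0686 0.0677 0.0672] -0.30130412051699534
collar top [0.4439 0.2863 0.092 ]  handle top [0.4469 0.2853 0.14  ] scene handle [0.4473 0.2835 0.14  ] collar [0.4489 0.2842 0.0915]
teal top cand [array([0.374 , 0.2721, 0.132 ]), array([0.3733, 0.2701, 0.14  ])] [array([0.376 , 0.2702, 0.132 ]), array([0.3661, 0.2757, 0.14  ])]
teal tip [0.3752 0.2713 0.    ]
```

```bash
cat > plan.py <<'E'
import sys
from h import *
from workcell import monitor
s=monitor.observe(); M=toolM(s)
print("t %.2f"%s["t"],"pos",s["tool_pos"],"z-axis",M[:3,2],"yaw_y %.4f"%np.arctan2(M[1,1],M[0,1]),"F",s["force"],"M",s["moment"],"w %.4f"%s["grip_width"])
a=list(map(float,sys.argv[1:]))
p=s["tool_pos"]
for i in range(0,len(a),3):
    t=np.array(a[i:i+3]); D=M[:3,:3].T@(t-s["tool_pos"])*1000
    print("target",t,"tool shift mm",np.round(D,1),"rows %.1f"%(np.linalg.norm(t-p)*1000/41.7)); p=t
E
python3 plan.py .36 .40 .21 .4347 .0574 .2
python3 - <<'E'
from h import *
w=cv2.imread("pics/wrist0.png")
from workcell import monitor,viewer
s=monitor.observe();c=viewer.read_camera("wrist")
M=toolM(s)
for z in (.012,.025):
  for y in (-.0425,.0425):
    for x in (-.011,.011):
      P=M@np.array([x,y,z,1]); print(z,y,x,wproj(c,s,P[:3]))
E
```

```text
t 0.25 pos [0.1619 0.6293 0.2248] z-axis [-0.0002 -0.0005 -1.    ] yaw_y 1.3190 F [-0.5925 -0.1598 -0.2582] M [ 0.0074  0.0139 -0.0214] w 0.0847
target [0.36 0.4  0.21] tool shift mm [-249.  -172.7   14.9] rows 7.3
target [0.4347 0.0574 0.2   ] tool shift mm [-406.7 -485.9   25.1] rows 8.4
0.012 -0.0425 -0.011 [[188.7436 247.4547]]
0.012 -0.0425 0.011 [[185.6452 214.5247]]
0.012 0.0425 -0.011 [[326.0576 247.5203]]
0.012 0.0425 0.011 [[329.3739 214.6499]]
0.025 -0.0425 -0.011 [[192.7506 238.2453]]
0.025 -0.0425 0.011 [[190.1471 206.93  ]]
0.025 0.0425 -0.011 [[321.8907 238.326 ]]
0.025 0.0425 0.011 [[324.688  207.0623]]
```

Emit:
jog_arm --motion '[[[0,0,0],[-249,-173,15],1],[[0,0,0],[-249,-173,15],1],[[0,0,0],[-249,-173,15],1],[[0,0,0],[-249,-173,15],1],[[0,0,0],[-249,-173,15],1],[[0,0,0],[-249,-173,15],1],[[0,0,0],[-249,-173,15],1],[[0,0,0],[-249,-173,15],1]]' --newtons 60

```text
t: 0.97
tool_pos: [0.3625, 0.396, 0.2099]
eef_rot: [0.0, 0.127, 0.992, -0.001]
force: [0.8, -0.2, 1.0]
grip_width: 0.0856
```

```bash
python3 plan.py .4347 .0574 .2
```

```text
t 0.97 pos [0.3625 0.396  0.2099] z-axis [ 0.0003 -0.0012 -1.    ] yaw_y 1.3170 F [ 0.7864 -0.2429  0.9874] M [-0.0093 -0.0242 -0.0275] w 0.0856
target [0.4347 0.0574 0.2   ] tool shift mm [-154.9 -309.7   10.4] rows 8.3
```

Emit:
jog_arm --motion '[[[0,0,0],[-158,-313,10],1],[[0,0,0],[-158,-313,10],1],[[0,0,0],[-158,-313,10],1],[[0,0,0],[-158,-313,10],1],[[0,0,0],[-158,-313,10],1],[[0,0,0],[-158,-313,10],1],[[0,0,0],[-158,-313,10],1],[[0,0,0],[-158,-313,10],1],[[0,0,0],[-158,-313,10],1],[[0,0,0],[-158,-313,10],1]]'

```text
t: 1.8
tool_pos: [0.4358, 0.0543, 0.2002]
eef_rot: [0.0, 0.127, 0.992, -0.0]
force: [-0.9, 0.7, -0.3]
grip_width: 0.0855
```

```bash
cat > wr.py <<'E'
import sys
from h import *
from workcell import monitor,viewer
n=sys.argv[1]
s=monitor.observe();c=viewer.read_camera("wrist");s2=monitor.observe()
np.savez(n+".npz",tp=s["tool_pos"],er=s["eef_rot"],**c)
cv2.imwrite("pics/"+n+".png",cv2.resize(c["img"][:,:,::-1],None,fx=1.5,fy=1.5,interpolation=cv2.INTER_CUBIC))
print(s["tool_pos"],s["eef_rot"],s2["tool_pos"],s["grip_width"])
E
python3 plan.py .4347 .0574 .068; python3 wr.py w1
```

```text
t 1.80 pos [0.4358 0.0543 0.2002] z-axis [ 0.0006 -0.0005 -1.    ] yaw_y 1.3156 F [-0.9263  0.745  -0.3488] M [ 0.0691 -0.006  -0.016 ] w 0.0855
target [0.4347 0.0574 0.068 ] tool shift mm [  1.9   2.8 132.2] rows 3.2
[0.4358 0.0543 0.2002] [ 0.0003  0.1273  0.9919 -0.0002] [0.4354 0.0558 0.2002] 0.08545842535770708
```

View pics/w1.png

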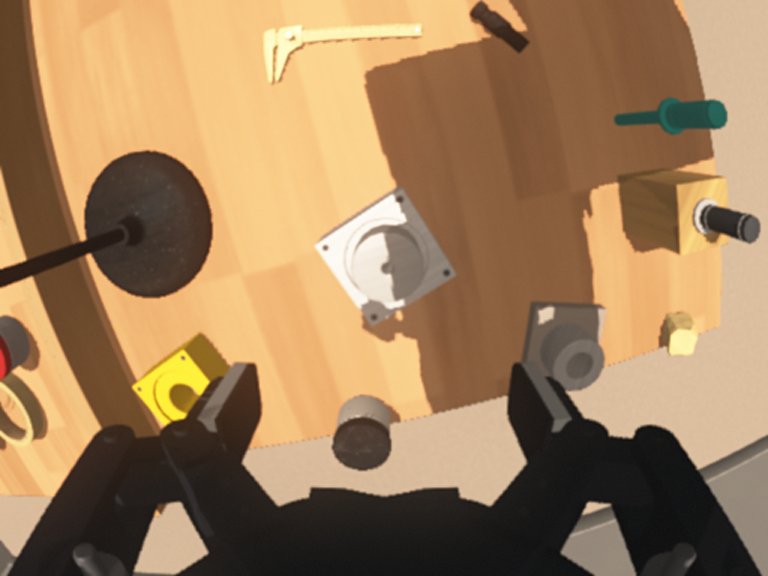

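The wrist view shows the aluminium stand and narrow bush at (387,262), with the wide bush at (575,355) and the rod at (725,220). I'll overlay the predicted outlines as a check.

```bash
cat > wov.py <<'E'
from ov import *
def wl(n):
    c=dict(np.load(n+".npz")); return c,{"tool_pos":c["tp"],"eef_rot":c["er"]}
def wdraw(c,s,objs,crop,name,f=6):
    y0,y1,x0,x1=crop
    im=cv2.resize(np.ascontiguousarray(c["img"][y0:y1,x0:x1,::-1]),None,fx=f,fy=f,interpolation=cv2.INTER_CUBIC)
    for P,col in objs:
        poly(im,(wproj(c,s,P)+0.5-[x0,y0])*f-0.5,col)
    cv2.imwrite(name,im)
E
python3 - <<'E'
from wov import *
c,s=wl("w1"); s["tool_pos"]=np.array([.4357,.0549,.2002])
r=(0,0,255);g=(0,255,0);b=(255,0,0)
W=(.553,.185);N=(.4347,.0574);S=(.4343,.0558);B=(.5527,.1875);H=(.447,.2845)
objs=[(circ(*W,.051,.024),r),(circ(*W,.051,.012),r),(circ(*N,.071,.024),r),(circ(*N,.071,.004),r),(circ(*S,.039,.03),g),
(sq(*S,.039,.037,-1.25),g),(sq(*B,.015,.0345,-.30),g),(circ(*H,.092,.013),b),(circ(*H,.14,.009),r),(circ(.3582,-.1372,.0,.065),b)]
wdraw(c,s,objs,(115,225,200,330),"pics/wo1.png")
wdraw(c,s,objs,(110,270,330,512),"pics/wo2.png",4)
t=toolM(s)
for z in (.012,.006,0,-.01):
  print(z,[(wproj(c,s,(t@np.array([x,-.0425,z,1]))[:3])*1.5).round(0) for x in (-.011,.011)])
E
```

```text
0.012 [array([[283., 371.]]), array([[278., 322.]])]
0.006 [array([[280., 378.]]), array([[275., 328.]])]
0 [array([[277., 385.]]), array([[271., 334.]])]
-0.01 [array([[271., 399.]]), array([[265., 345.]])]
```

View pics/wo1.png

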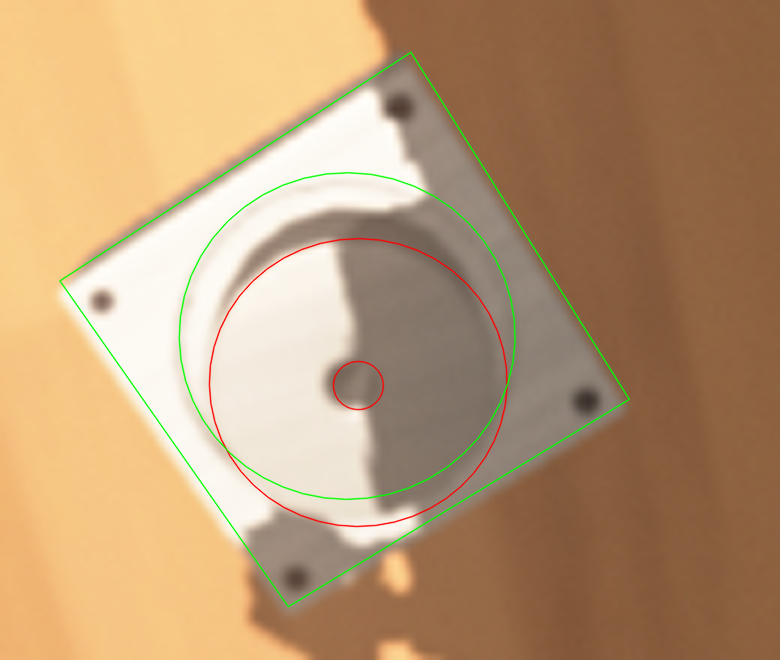

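View pics/wo2.png

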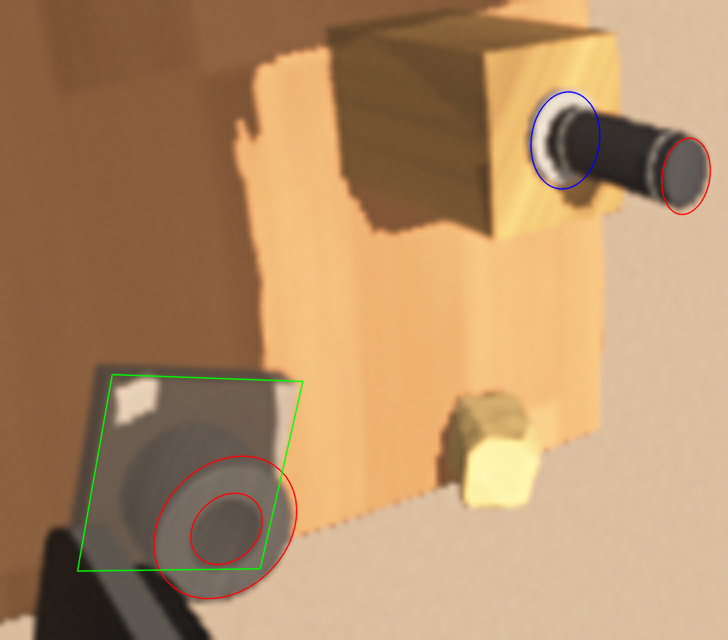

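```bash
python3 plan.py .4346 .057 .09
```

```text
t 1.85 pos [0.4354 0.0558 0.2002] z-axis [ 0.0003 -0.     -1.    ] yaw_y 1.3155 F [ 0.3172 -0.3101 -0.2986] M [0.0087 0.0272 0.0154] w 0.0853
target [0.4346 0.057  0.09  ] tool shift mm [  1.1   0.9 110.2] rows 2.6
```

Emit:
jog_arm --motion '[[[0,0,0],[0,0,40],1],[[0,0,0],[0,0,80],1],[[0,0,0],[0,0,110],0.6],[[0,0,0],[0,0,110],0.6],[[0,0,0],[0,0,110],0.6]]'

```text
t: 2.27
tool_pos: [0.4338, 0.0581, 0.0896]
eef_rot: [-0.002, 0.125, 0.992, -0.0]
force: [0.4, 0.1, 0.9]
grip_width: 0.068
```

```bash
cat > scn.py <<'E'
import sys
from h import *
from workcell import viewer
n=sys.argv[1];cam=sys.argv[2];y0,y1,x0,x1=map(int,sys.argv[3:7])
c=viewer.read_camera(cam);np.savez(n+".npz",**c)
f=min(800/(x1-x0),600/(y1-y0));f=int(f)
cv2.imwrite("pics/"+n+".png",cv2.resize(c["img"][y0:y1,x0:x1,::-1],None,fx=f,fy=f,interpolation=cv2.INTER_CUBIC))
E
python3 plan.py .4346 .057 .068; python3 wr.py w2; python3 scn.py s2 scene 100 260 150 350
```

```text
t 2.27 pos [0.4338 0.0581 0.0896] z-axis [-0.0036 -0.0001 -1.    ] yaw_y 1.3199 F [0.4367 0.1015 0.9025] M [-0.0634 -0.0145 -0.0116] w 0.0680
target [0.4346 0.057  0.068 ] tool shift mm [-1.1 -0.9 21.6] rows 0.5
[0.4338 0.0581 0.0896] [-0.0018  0.1251  0.9921 -0.0003] [0.4351 0.0581 0.0908] 0.06800553935004064
```

View pics/w2.png

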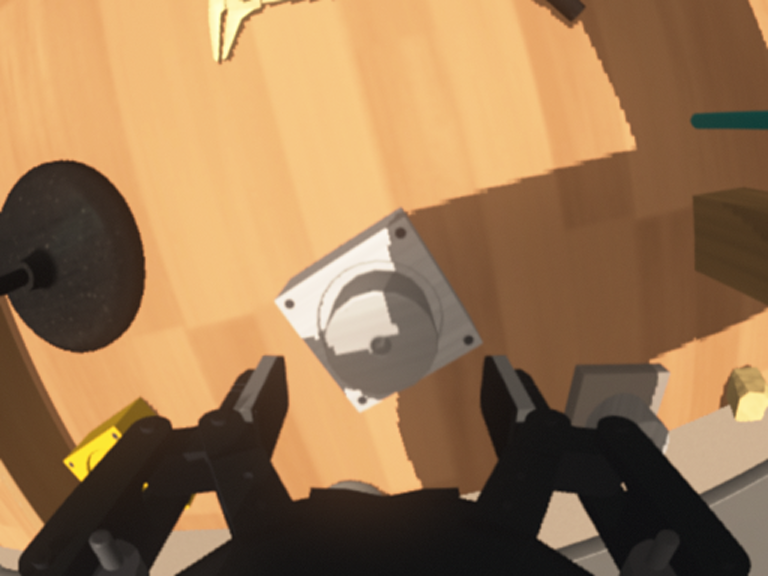

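View pics/s2.png

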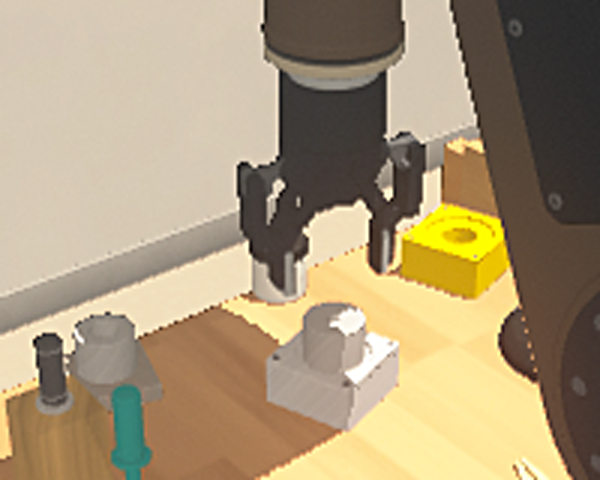

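```bash
python3 - <<'E'
from wov import *
c,s=wl("w2");d=dict(np.load("s2.npz"));M=toolM(s)
for z in (.025,.012,0,-.02,-.04):
  for y in (-.034,.034):
    P=(M@np.array([0,y,z,1]))[:3]; p=proj(d,P)[0]; print(z,y,"scene crop",((p-[150,100])*3).round(0),"wrist",(wproj(c,s,P)*1.5).round(0))
# N from the wrist
print(wonz(c,{"tool_pos":s["tool_pos"],"eef_rot":s["eef_rot"]},380/1.5-.17,344/1.5-.17,.071))
E
```

```text
0.025 -0.034 scene crop [371. 316.] wrist [[306. 335.]]
0.025 0.034 scene crop [289. 336.] wrist [[466. 335.]]
0.012 -0.034 scene crop [371. 301.] wrist [[301. 348.]]
0.012 0.034 scene crop [289. 321.] wrist [[471. 348.]]
0 -0.034 scene crop [372. 288.] wrist [[296. 361.]]
0 0.034 scene crop [289. 308.] wrist [[477. 361.]]
-0.02 -0.034 scene crop [372. 265.] wrist [[285. 387.]]
-0.02 0.034 scene crop [288. 284.] wrist [[488. 387.]]
-0.04 -0.034 scene crop [372. 242.] wrist [[273. 421.]]
-0.04 0.034 scene crop [288. 261.] wrist [[501. 420.]]
[0.4341 0.0553 0.071 ]
```

```bash
python3 - <<'E'
from wov import *
c,s=wl("w2");d=dict(np.load("s2.npz"));M=toolM(s)
im=d["img"][140:215,215:305,::-1]; im=cv2.resize(np.ascontiguousarray(im),None,fx=8,fy=8,interpolation=cv2.INTER_CUBIC)
for z,col in((.025,(0,0,255)),(0,(0,255,0)),(-.02,(255,0,0))):
  for y in (-.034,.034):
    P=np.array([(M@np.array([x,y,z,1]))[:3] for x in (-.011,.011)]); poly(im,(proj(d,P)+.5-[215,140])*8-.5,col)
cv2.imwrite("pics/s2z.png",im)
E
```

```text
(no output)
```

View pics/s2z.png

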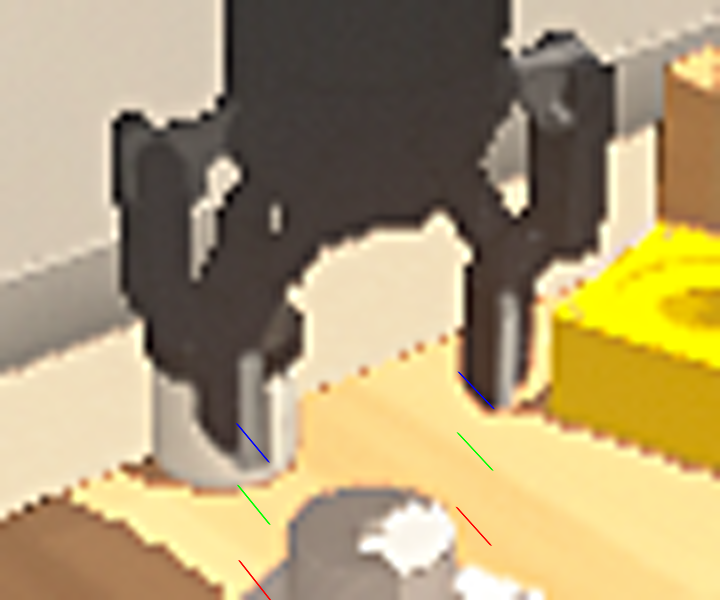

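Emit:
jog_arm --motion '[[[0,0,0],[0,-1,10],0.5],[[0,0,0],[0,-1,22],0.5],[[0,0,0],[0,-1,22],0.5],[[0,0,0],[0,-1,22],0.5]]'

```text
t: 2.7
tool_pos: [0.4355, 0.0567, 0.0695]
eef_rot: [0.001, 0.125, 0.992, 0.0]
force: [-0.4, 0.3, 1.2]
grip_width: 0.0643
```

```bash
python3 plan.py; python3 wr.py w3; python3 scn.py s3 scene 140 230 215 315
```

```text
t 2.70 pos [0.4355 0.0567 0.0695] z-axis [ 0.0016  0.0001 -1.    ] yaw_y 1.3192 F [-0.3525  0.3009  1.1567] M [ 0.0035 -0.0276 -0.0071] w 0.0643
[0.4355 0.0567 0.0695] [0.0008 0.1255 0.9921 0.0002] [0.4357 0.0567 0.0696] 0.06432749424931644
```

View pics/w3.png

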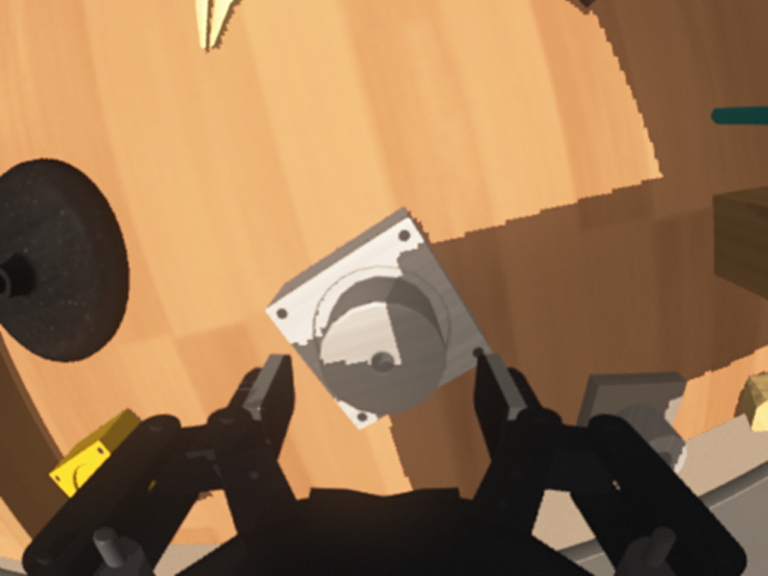

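View pics/s3.png

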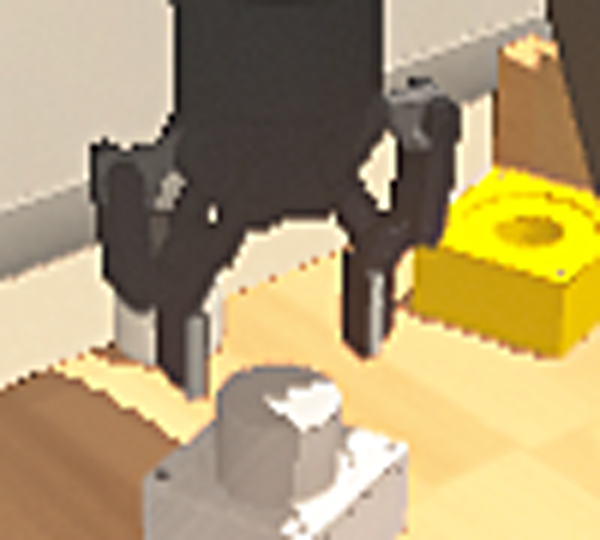

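```bash
python3 - <<'E'
from wov import *
c,s=wl("w3");d=dict(np.load("s3.npz"));M=toolM(s)
for z in (0,-.01,-.015,-.02,-.025):
  for y in (-.032,.032):
    P=np.array([(M@np.array([x,y,z,1]))[:3] for x in (-.011,.011)]); print(z,y,((proj(d,P)-[215,140])*6).round(0).tolist(),(wproj(c,s,P)*1.5).round(0).tolist())
n,s2=wl("w3");print(wonz(c,s,381.5/1.5-.17,361/1.5-.17,.071))
E
```

```text
0 -0.032 [[335.0, 365.0], [360.0, 393.0]] [[303.0, 386.0], [299.0, 334.0]]
0 0.032 [[181.0, 402.0], [205.0, 431.0]] [[469.0, 386.0], [474.0, 334.0]]
-0.01 -0.032 [[335.0, 343.0], [361.0, 371.0]] [[299.0, 400.0], [294.0, 346.0]]
-0.01 0.032 [[181.0, 379.0], [205.0, 409.0]] [[474.0, 400.0], [479.0, 346.0]]
-0.015 -0.032 [[336.0, 331.0], [361.0, 359.0]] [[297.0, 407.0], [291.0, 352.0]]
-0.015 0.032 [[181.0, 368.0], [204.0, 397.0]] [[476.0, 407.0], [482.0, 352.0]]
-0.02 -0.032 [[336.0, 320.0], [361.0, 348.0]] [[294.0, 415.0], [288.0, 358.0]]
-0.02 0.032 [[181.0, 357.0], [204.0, 386.0]] [[479.0, 415.0], [485.0, 359.0]]
-0.025 -0.032 [[336.0, 309.0], [362.0, 337.0]] [[292.0, 423.0], [285.0, 365.0]]
-0.025 0.032 [[181.0, 345.0], [204.0, 374.0]] [[482.0, 423.0], [488.0, 365.0]]
[0.4338 0.0551 0.071 ]
```

Emit:
jog_arm --motion '[[[0,0,0],[1,-1,10],0.5],[[0,0,0],[1,-1,20],0.5],[[0,0,0],[1,-1,29],0.5],[[0,0,0],[1,-1,36],0.5],[[0,0,0],[1,-1,36],0.5]]'

```text
t: 3.22
tool_pos: [0.4332, 0.0557, 0.0314]
eef_rot: [-0.0, 0.126, 0.992, -0.0]
force: [-1.4, 0.7, 0.0]
grip_width: 0.0644
```

```bash
python3 plan.py; python3 wr.py w4; python3 scn.py s4 scene 140 230 215 315
```

```text
t 3.22 pos [0.4332 0.0557 0.0314] z-axis [-0.001  -0.0001 -1.    ] yaw_y 1.3191 F [-1.4269  0.6619  0.0306] M [-0.0038  0.0008  0.0077] w 0.0644
[0.4332 0.0557 0.0314] [-0.0005  0.1255  0.9921 -0.0001] [0.4333 0.0557 0.0318] 0.06435649893474904
```

View pics/w4.png

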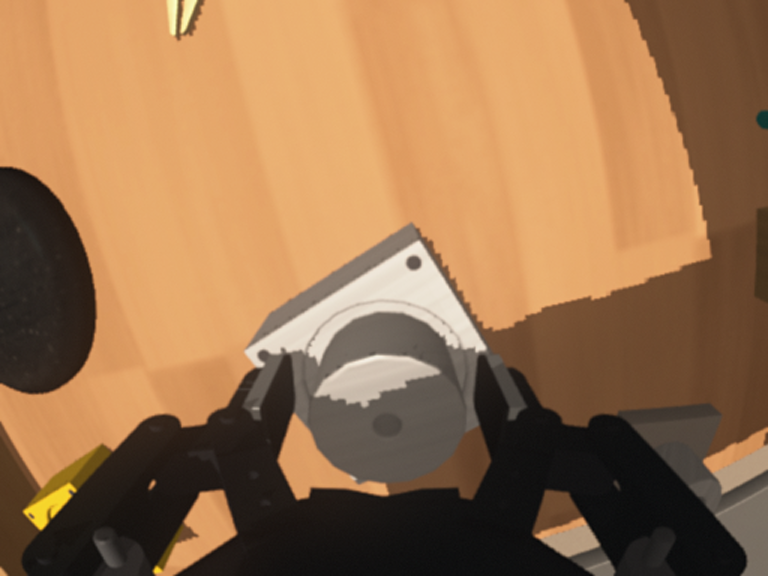

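View pics/s4.png

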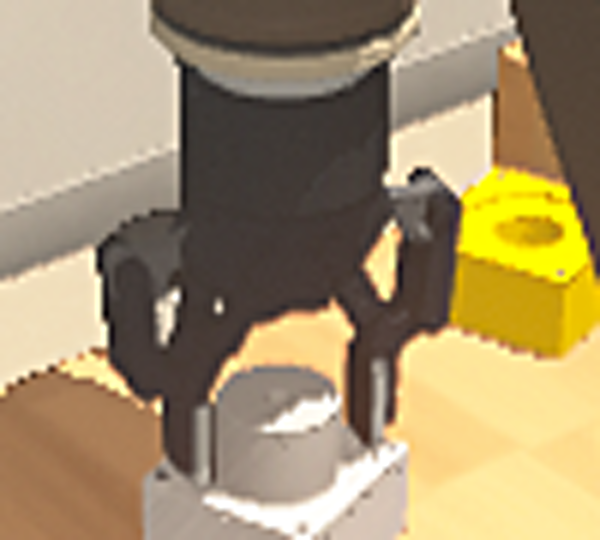

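```bash
python3 - <<'E'
from wov import *
c,s=wl("w4");M=toolM(s)
P=wonz(c,s,387/1.5-.17,424.5/1.5-.17,.071);print(P,(M[:3,:3].T@(P-s["tool_pos"]))*1000)
E
```

```text
[0.4338 0.0555 0.071 ] [ -0.5724  -0.1247 -39.5879]
```

Centred to under 1 mm. Now I'll close.

Emit:
jog_arm --motion '[[[0,0,0],[0,0,0],-0.4],[[0,0,0],[0,0,0],-0.4],[[0,0,0],[0,0,0],-0.4],[[0,0,0],[0,0,0],-0.4],[[0,0,0],[0,0,0],-0.4],[[0,0,0],[0,0,0],-0.4]]' --newtons 60

```text
t: 3.82
tool_pos: [0.4338, 0.0557, 0.0327]
eef_rot: [0.0, 0.126, 0.992, 0.0]
force: [-1.7, -0.8, 7.7]
grip_width: 0.046
```

```bash
python3 plan.py .44 .165 .10; python3 scn.py s5 scene 140 230 215 315
```

```text
t 3.82 pos [0.4338 0.0557 0.0327] z-axis [ 0.0008  0.     -1.    ] yaw_y 1.3190 F [-1.7489 -0.781   7.6785] M [-0.1783  0.2827 -0.0208] w 0.0460
target [0.44  0.165 0.1  ] tool shift mm [ 21.2 107.4 -67.3] rows 3.1
```

View pics/s5.png

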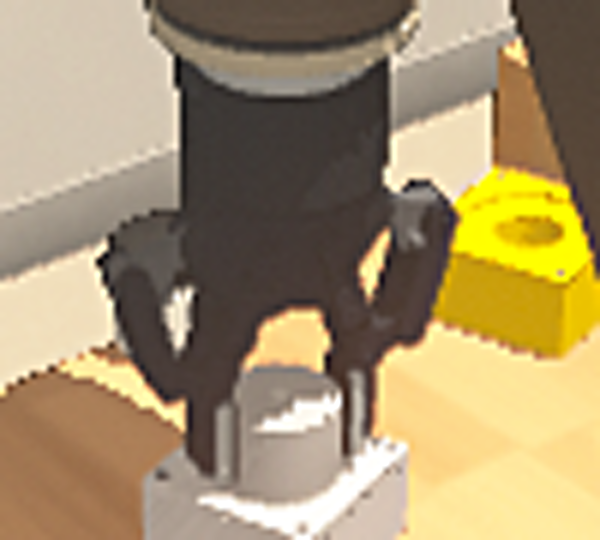

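Emit:
jog_arm --motion '[[[0,0,0],[0,0,-6],-0.4],[[0,0,0],[0,0,-14],-0.4],[[0,0,0],[0,0,-24],-0.4],[[0,0,0],[0,0,-24],-0.4]]'

```text
t: 4.2
tool_pos: [0.4344, 0.0558, 0.0579]
eef_rot: [0.001, 0.126, 0.992, 0.0]
force: [0.9, 0.2, -2.0]
grip_width: 0.046
```

```bash
python3 plan.py .44 .165 .10; python3 scn.py s6 scene 140 230 215 315; python3 wr.py w6
```

```text
t 4.20 pos [0.4344 0.0558 0.0579] z-axis [ 0.0022  0.0001 -1.    ] yaw_y 1.3190 F [ 0.9201  0.1877 -1.9815] M [ 0.0299 -0.0554 -0.0731] w 0.0460
target [0.44  0.165 0.1  ] tool shift mm [ 21.7 107.2 -42.1] rows 2.8
[0.4343 0.0558 0.0573] [0.0011 0.1255 0.9921 0.0002] [0.434  0.0558 0.0567] 0.045555216386914295
```

View pics/s6.png

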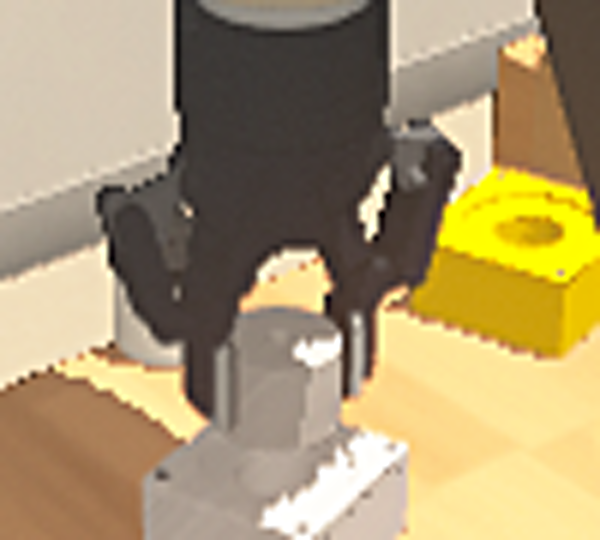

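View pics/w6.png

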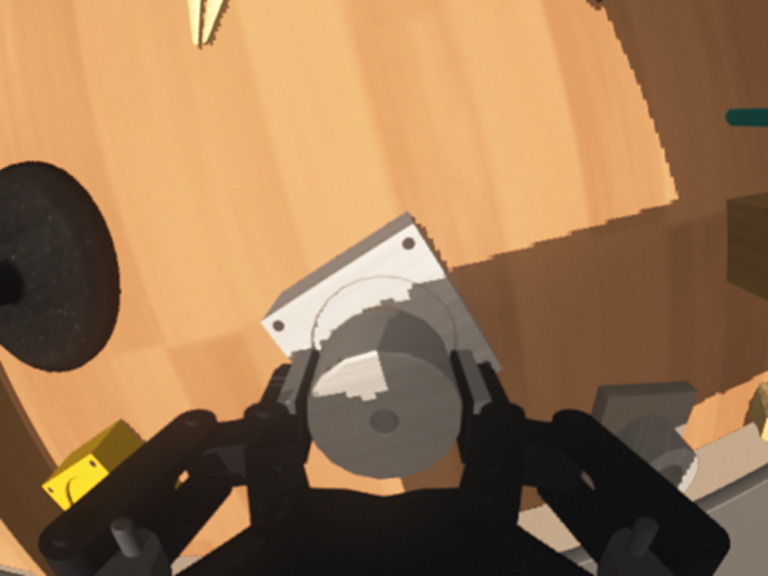

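Emit:
jog_arm --motion '[[[0,0,0],[7,35,-10],-0.4],[[0,0,0],[14,72,-15],-0.4],[[0,0,0],[21,107,-5],-0.4],[[0,0,0],[21,107,20],-0.4],[[0,0,0],[21,107,42],-0.4],[[0,0,0],[21,107,52],-0.4],[[0,0,0],[21,107,57],-0.4],[[0,0,0],[21,107,58],-0.4],[[0,0,0],[21,107,58],-0.4]]'

```text
t: 5.05
tool_pos: [0.4396, 0.1641, -0.0018]
eef_rot: [-0.0, 0.126, 0.992, -0.0]
force: [0.8, 0.0, -2.6]
grip_width: 0.0459
```

```bash
python3 plan.py .44 .165 -.002; python3 scn.py s7 scene 140 260 160 320
```

```text
t 5.05 pos [ 0.4396  0.1641 -0.0018] z-axis [-0.0008 -0.0002 -1.    ] yaw_y 1.3181 F [ 0.8002  0.0455 -2.6217] M [-0.0024 -0.0039  0.0031] w 0.0459
target [ 0.44   0.165 -0.002] tool shift mm [-0.1  1.   0.2] rows 0.0
```

View pics/s7.png

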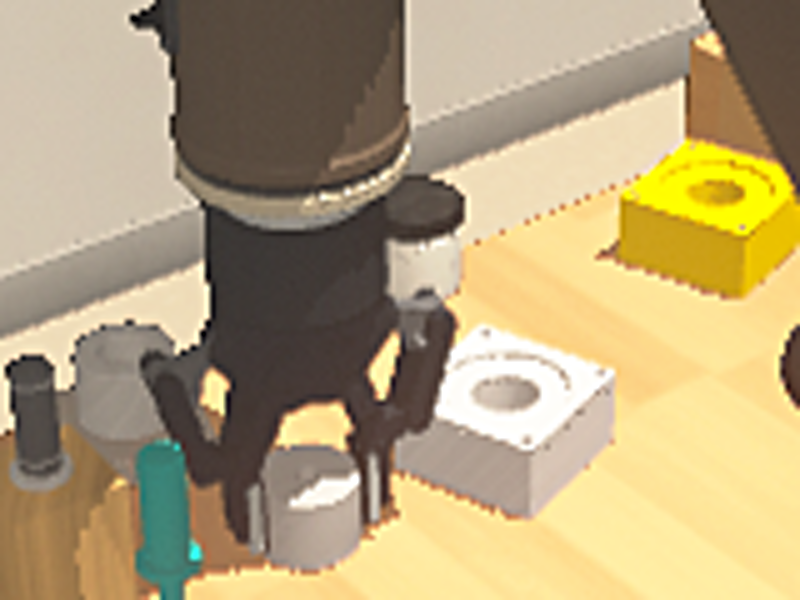

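Emit:
jog_arm --motion '[[[0,0,0],[0,0,1],-0.4],[[0,0,0],[0,0,2],-0.4],[[0,0,0],[0,0,2],-0.4]]'

```text
t: 5.35
tool_pos: [0.4404, 0.1644, -0.0024]
eef_rot: [0.001, 0.126, 0.992, 0.0]
force: [-4.6, -3.8, 30.5]
grip_width: 0.0462
```

Emit:
jog_arm --motion '[[[0,0,0],[0,0,-1],-0.4],[[0,0,0],[0,0,-1],0.0],[[0,0,0],[0,0,-1],0.6],[[0,0,0],[0,0,-1],0.6],[[0,0,0],[0,0,-1],0.6]]'

```text
t: 5.77
tool_pos: [0.44, 0.1646, -0.0029]
eef_rot: [0.0, 0.126, 0.992, 0.0]
force: [-0.0, -0.2, 0.1]
grip_width: 0.0681
```

```bash
python3 plan.py .44 .165 -.002 .553 .186 .09 .553 .186 .015; python3 wr.py w7
```

```text
t 5.77 pos [ 0.44    0.1646 -0.0029] z-axis [ 0.0002  0.     -1.    ] yaw_y 1.3189 F [-0.0385 -0.1879  0.1457] M [ 0.0042 -0.0682 -0.0465] w 0.0681
target [ 0.44   0.165 -0.002] tool shift mm [ 0.1  0.4 -0.9] rows 0.0
target [0.553 0.186 0.09 ] tool shift mm [-104.1   48.9  -92.9] rows 3.5
target [0.553 0.186 0.015] tool shift mm [-104.1   48.9  -17.9] rows 1.8
[ 0.44    0.1646 -0.0029] [0.0001 0.1256 0.9921 0.    ] [ 0.4399  0.1646 -0.0029] 0.06809010724573301
```

View pics/w7.png

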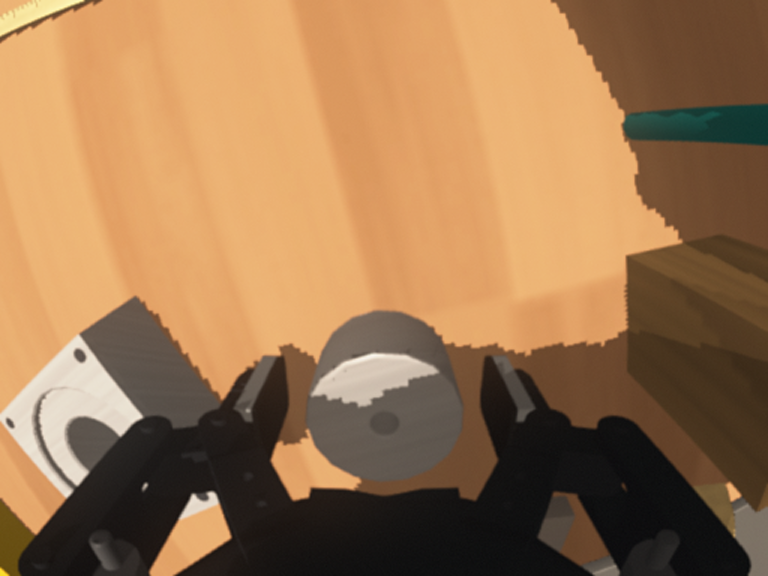

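Emit:
jog_arm --motion '[[[0,0,0],[0,0,-35],0.6],[[0,0,0],[0,0,-63],0.6],[[0,0,0],[-35,16,-70],0.6],[[0,0,0],[-70,32,-70],0.6],[[0,0,0],[-104,49,-70],0.6],[[0,0,0],[-104,49,-70],0.6],[[0,0,0],[-104,49,-70],0.6]]'

```text
t: 6.4
tool_pos: [0.5546, 0.1865, 0.0669]
eef_rot: [0.001, 0.126, 0.992, 0.0]
force: [-2.5, -0.6, 0.3]
grip_width: 0.0684
```

```bash
python3 plan.py .553 .186 .012; python3 wr.py w8
```

```text
t 6.40 pos [0.5546 0.1865 0.0669] z-axis [ 0.0012  0.0004 -1.    ] yaw_y 1.3186 F [-2.5282 -0.5784  0.3241] M [-0.0138  0.0361 -0.0405] w 0.0684
target [0.553 0.186 0.012] tool shift mm [ 1.5 -0.9 54.9] rows 1.3
[0.5546 0.1865 0.0669] [0.0006 0.1257 0.9921 0.0003] [0.5525 0.186  0.0666] 0.06837679101823309
```

View pics/w8.png

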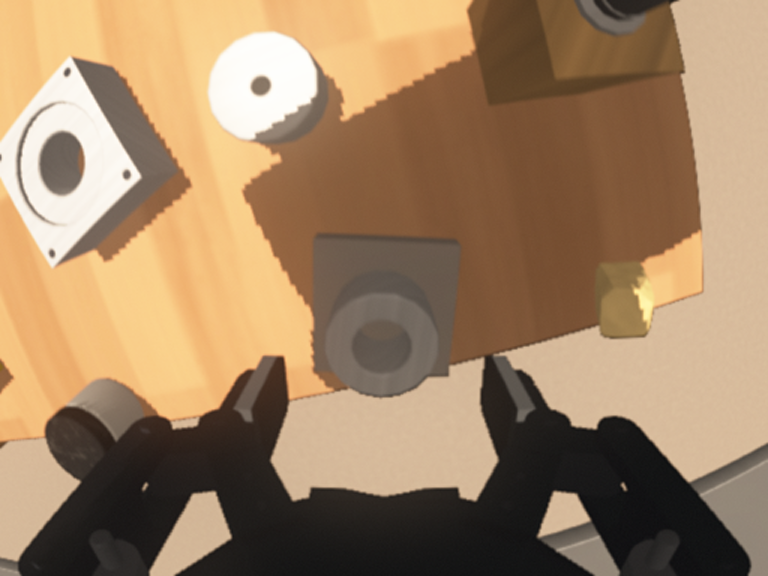

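```bash
python3 - <<'E'
from wov import *
c,s=wl("w8"); s["tool_pos"]=np.array([.5530,.1862,.0667]); s["eef_rot"]=np.array([0,.1257,.9921,0])
M=toolM(s)
P=wonz(c,s,381.5/1.5-.17,341/1.5-.17,.051);print(P,(M[:3,:3].T@(P-s["tool_pos"]))*1000)
r=(0,0,255);g=(0,255,0);b=(255,0,0)
W=(.5525,.185);B=(.5527,.1875)
objs=[(circ(*W,.051,.024),r),(circ(*W,.051,.012),r),(sq(*B,.015,.0345,-.30),g),(circ(.44,.1646,.036,.024),b),(circ(.4343,.0556,.039,.03),g),(sq(.4343,.0556,.039,.037,-1.25),g),(circ(.4343,.0556,.035,.016),r)]
wdraw(c,s,objs,(145,270,200,315),"pics/wo8.png",5)
wdraw(c,s,objs,(10,180,0,230),"pics/wo8b.png",3)
E
```

```text
[0.5509 0.1846 0.051 ] [ 1.6367 -2.0292 15.7   ]
```

View pics/wo8.png

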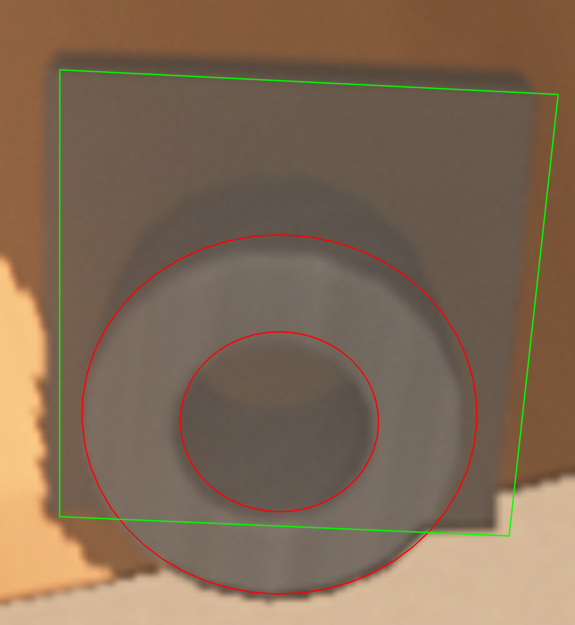

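View pics/wo8b.png

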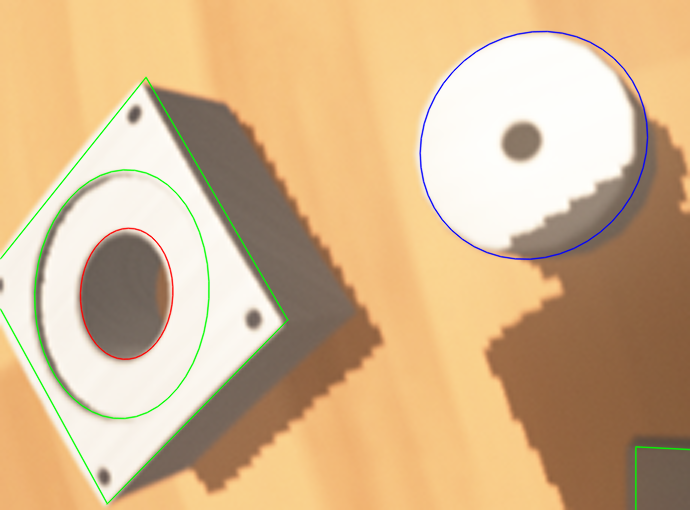

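Emit:
jog_arm --motion '[[[0,0,0],[1,-2,20],0.6],[[0,0,0],[1,-2,40],0.6],[[0,0,0],[1,-2,52],0.6],[[0,0,0],[1,-2,54],0.6],[[0,0,0],[1,-2,54],0.3],[[0,0,0],[1,-2,54],-0.4],[[0,0,0],[1,-2,54],-0.4],[[0,0,0],[1,-2,54],-0.4],[[0,0,0],[1,-2,54],-0.4],[[0,0,0],[1,-2,54],-0.4]]'

```text
t: 7.28
tool_pos: [0.5518, 0.1846, 0.0138]
eef_rot: [0.0, 0.126, 0.992, 0.0]
force: [-1.9, 0.3, 7.9]
grip_width: 0.0468
```

```bash
python3 plan.py .434 .056 .06; python3 wr.py w9
```

```text
t 7.28 pos [0.5518 0.1846 0.0138] z-axis [ 0.001   0.0003 -1.    ] yaw_y 1.3190 F [-1.8508  0.2516  7.8632] M [-0.0097  0.1522 -0.0058] w 0.0468
target [0.434 0.056 0.06 ] tool shift mm [  82.  -153.8  -46.3] rows 4.3
[0.5518 0.1846 0.0138] [0.0005 0.1256 0.9921 0.0002] [0.5517 0.1846 0.0138] 0.04677114301358001
```

View pics/w9.png

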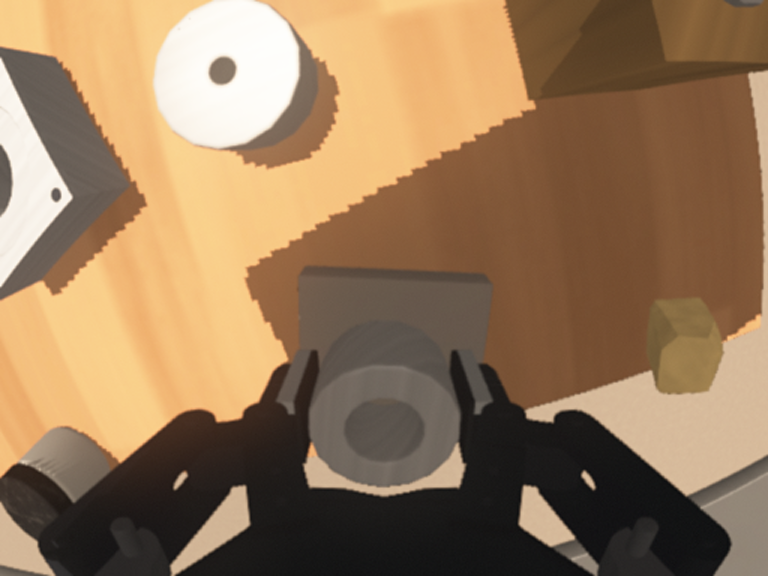

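Emit:
jog_arm --motion '[[[0,0,0],[0,0,-8],-0.4],[[0,0,0],[0,0,-25],-0.4],[[0,0,0],[0,0,-50],-0.4],[[0,0,0],[16,-30,-60],-0.4],[[0,0,0],[33,-62,-60],-0.4],[[0,0,0],[49,-93,-60],-0.4],[[0,0,0],[66,-124,-60],-0.4],[[0,0,0],[82,-153,-57],-0.4],[[0,0,0],[82,-153,-52],-0.4],[[0,0,0],[82,-153,-52],-0.4]]'

```text
t: 8.17
tool_pos: [0.4324, 0.0557, 0.0652]
eef_rot: [-0.0, 0.127, 0.992, -0.0]
force: [-0.3, 0.4, -1.9]
grip_width: 0.0462
```

```bash
python3 plan.py .434 .056 .06; python3 wr.py w10
```

```text
t 8.17 pos [0.4324 0.0557 0.0652] z-axis [-0.001  -0.0001 -1.    ] yaw_y 1.3170 F [-0.302   0.4327 -1.8947] M [ 0.0514 -0.0644 -0.0542] w 0.0462
target [0.434 0.056 0.06 ] tool shift mm [-1.4  0.7  5.2] rows 0.1
[0.4324 0.0557 0.0652] [-0.0005  0.1266  0.992  -0.0001] [0.4339 0.0563 0.0655] 0.046160849205341394
```

View pics/w10.png

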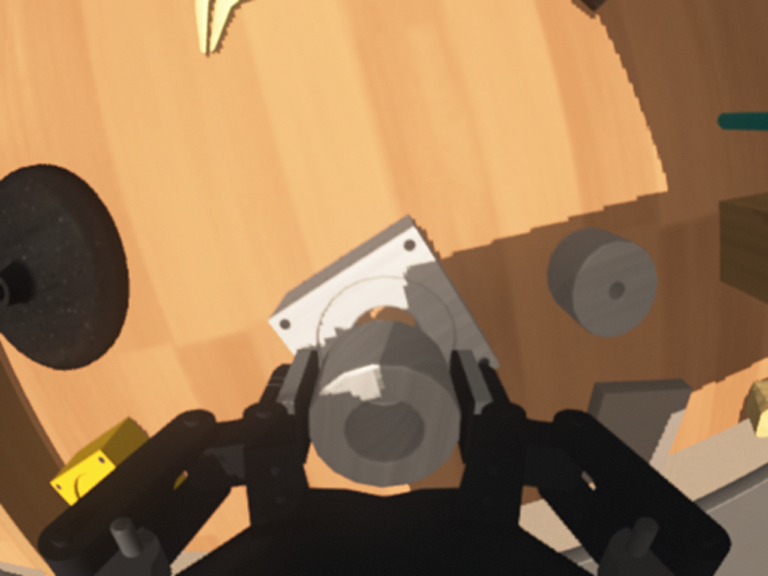

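```bash
python3 - <<'E'
from wov import *
c,s=wl("w9");M=toolM(s)
P=wonz(c,s,384.5/1.5-.17,430/1.5-.17,.051);print("bush in tool",(M[:3,:3].T@(P-s["tool_pos"]))*1000)
c,s=wl("w10"); s["tool_pos"]=np.array([.4335,.0560,.0654]); s["eef_rot"]=np.array([0,.1262,.992,0])
M=toolM(s)
r=(0,0,255);g=(0,255,0);b=(255,0,0)
S=(.4343,.0556)
objs=[(circ(*S,.039,.03),g),(sq(*S,.039,.037,-1.25),g),(circ(*S,.035,.016),b),(circ(*s["tool_pos"][:2],.0654+.0372,.012),r),(circ(*s["tool_pos"][:2],.0654+.0372,.024),r),(circ(.44,.1646,.036,.024),r)]
wdraw(c,s,objs,(130,340,160,450),"pics/wo10.png",2.75)
E
```

```text
bush in tool [ -4.3134  -0.8479 -37.1662]
```

```bash
ls pics
```

```text
o1.png
o2.png
s2.png
s2z.png
s3.png
s4.png
s5.png
s6.png
s7.png
scene0.png
scz.png
top0.png
topz.png
w1.png
w10.png
w2.png
w3.png
w4.png
w6.png
w7.png
w8.png
w9.png
wo1.png
wo10.png
wo2.png
wo8.png
wo8b.png
wrist0.png
```

View pics/wo10.png

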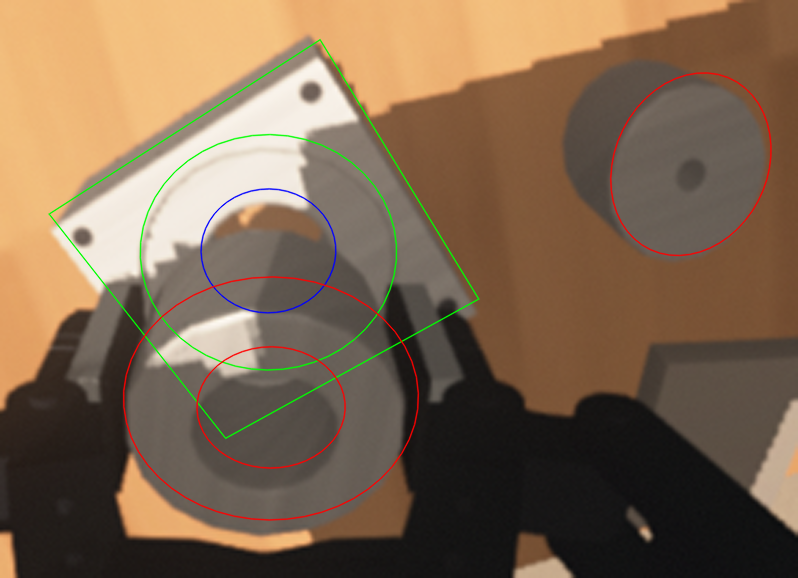

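Emit:
jog_arm --motion '[[[0,0,0],[0,1,10],-0.4],[[0,0,0],[0,1,20],-0.4],[[0,0,0],[0,1,27],-0.4],[[0,0,0],[0,1,30],-0.4],[[0,0,0],[0,1,30],-0.4]]'

```text
t: 8.63
tool_pos: [0.4341, 0.058, 0.0347]
eef_rot: [-0.0, 0.125, 0.992, -0.0]
force: [0.3, -0.4, -2.5]
grip_width: 0.0465
```

Emit:
jog_arm --motion '[[[0,0,0],[0,0,1],-0.4],[[0,0,0],[0,0,1.5],-0.4],[[0,0,0],[0,0,1.5],-0.4]]'

```text
t: 8.88
tool_pos: [0.4344, 0.0578, 0.034]
eef_rot: [0.0, 0.126, 0.992, 0.0]
force: [-0.2, 0.2, -1.2]
grip_width: 0.0463
```

Emit:
jog_arm --motion '[[[0,0,0],[0,-1.5,0.5],-0.4],[[0,0,0],[0,-1.5,1],-0.4],[[0,0,0],[0,-1.5,1],-0.4]]'

```text
t: 9.13
tool_pos: [0.4346, 0.0568, 0.0339]
eef_rot: [0.001, 0.126, 0.992, 0.0]
force: [-4.9, 11.3, 29.0]
grip_width: 0.0459
```

```bash
python3 plan.py; python3 wr.py w11; python3 scn.py s11 scene 140 230 215 315
```

```text
t 9.13 pos [0.4346 0.0568 0.0339] z-axis [ 0.0023  0.0005 -1.    ] yaw_y 1.3189 F [-4.8565 11.3125 28.9683] M [1.9256 0.5861 0.0979] w 0.0459
[0.4346 0.0568 0.0339] [0.0011 0.1256 0.9921 0.0004] [0.4346 0.0568 0.0339] 0.04590761840870505
```

View pics/w11.png

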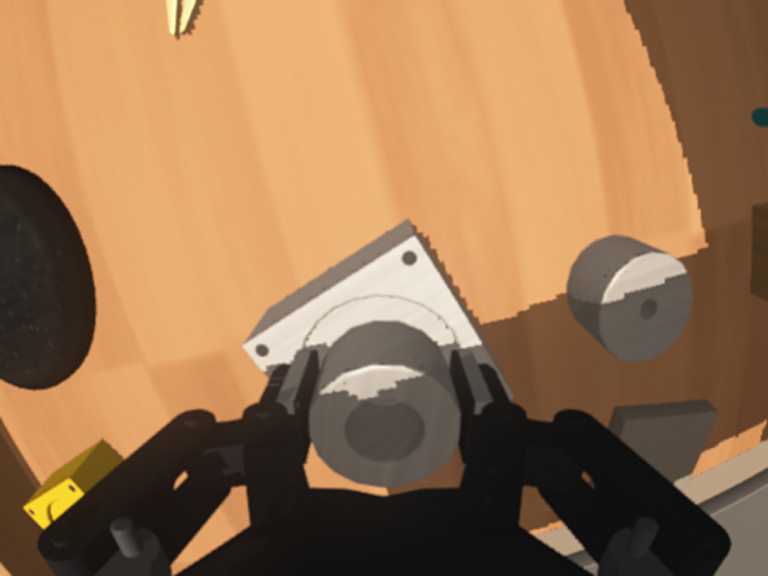

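View pics/s11.png

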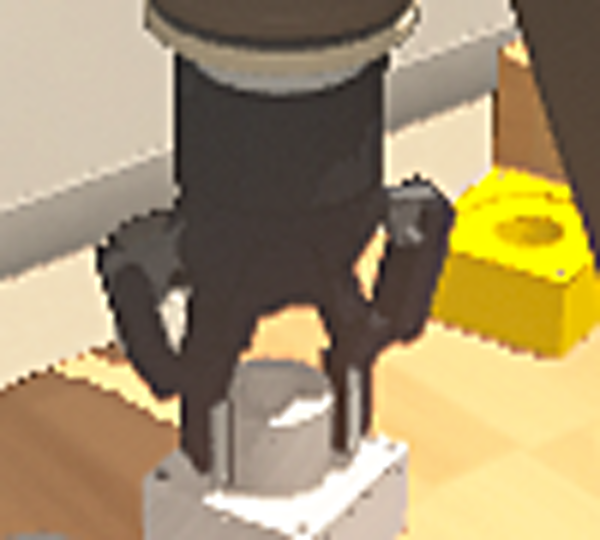

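```bash
python3 - <<'E'
from wov import *
c,s=wl("w11");s["eef_rot"]=np.array([0,.1256,.9921,0]);M=toolM(s)
for u,v,z in [(380,296,.039),(304,345,.039),(456,345,.039),(384.5,431,.071),(410,258,.039),(262,350,.039)]:
    P=wonz(c,s,u/1.5-.17,v/1.5-.17,z);print((M[:3,:3].T@(P-s["tool_pos"]))*1000)
E
```

```text
[27.624  -2.3986 -5.1166]
[  9.1492 -29.5165  -5.1166]
[ 9.266  24.557  -5.1166]
[ -4.7256  -0.8473 -37.1166]
[40.8438  7.5212 -5.1166]
[  6.7843 -45.3597  -5.1166]
```

Emit:
jog_arm --motion '[[[0,0,0],[0,0,-2],-0.4],[[0,0,0],[1,-1,-2.5],-0.4],[[0,0,0],[2,-1.5,-2.5],-0.4],[[0,0,0],[2,-1.5,-1.5],-0.4],[[0,0,0],[2,-1.5,-0.5],-0.4],[[0,0,0],[2,-1.5,-0.5],-0.4]]'

```text
t: 9.73
tool_pos: [0.4312, 0.0551, 0.0339]
eef_rot: [0.0, 0.126, 0.992, -0.0]
force: [-7.6, -0.9, 36.0]
grip_width: 0.0464
```

```bash
python3 plan.py; python3 wr.py w12; python3 scn.py s12 top 120 260 200 360
```

```text
t 9.73 pos [0.4312 0.0551 0.0339] z-axis [ 0.0002 -0.     -1.    ] yaw_y 1.3188 F [-7.5835 -0.9264 36.0304] M [-0.2612  0.9316 -0.0752] w 0.0464
[0.4312 0.0551 0.0339] [ 0.0001  0.1256  0.9921 -0.    ] [0.4312 0.0552 0.0339] 0.04642399786702294
```

View pics/w12.png

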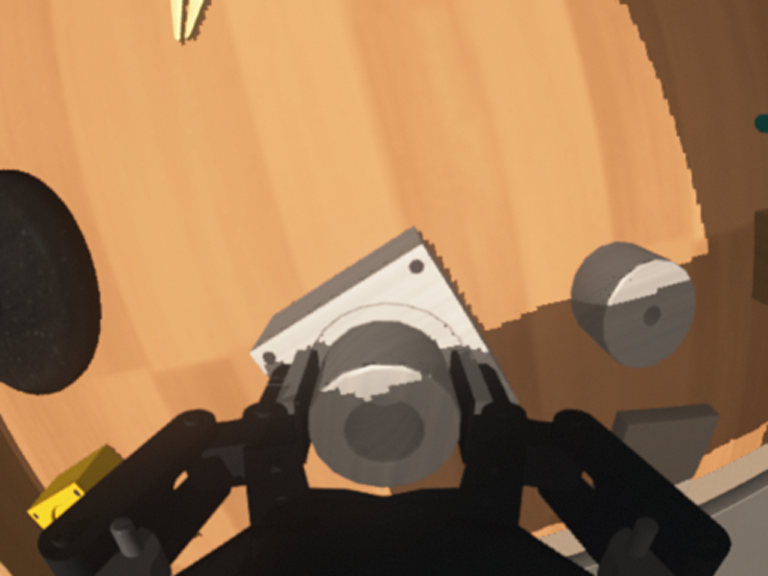

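Emit:
jog_arm --motion '[[[0,0,0],[0,0,-1],-0.4],[[0,0,0],[0,0.5,-1.2],-0.4],[[0,0,0],[0,0.5,-1.2],0.0],[[0,0,0],[0,0.5,-1.2],0.6],[[0,0,0],[0,0.5,-1.2],0.6],[[0,0,0],[0,0.5,-1.2],0.6],[[0,0,0],[0,0.5,-20],0.6],[[0,0,0],[0,0.5,-60],0.6],[[0,0,0],[0,0.5,-60],0.6]]'

```text
t: 10.58
tool_pos: [0.4336, 0.0559, 0.0974]
eef_rot: [0.002, 0.126, 0.992, 0.0]
force: [2.5, 1.8, 0.3]
grip_width: 0.0682
```

```bash
python3 plan.py .44 .1646 .07 .44 .1646 -.003; python3 wr.py w13; python3 scn.py s13 scene 140 260 160 320
```

```text
t 10.58 pos [0.4336 0.0559 0.0974] z-axis [ 0.0049  0.0003 -1.    ] yaw_y 1.3191 F [2.4584 1.7711 0.3195] M [ 0.0379 -0.1132 -0.0149] w 0.0682
target [0.44   0.1646 0.07  ] tool shift mm [ 21.  106.8  27.5] rows 2.7
target [ 0.44    0.1646 -0.003 ] tool shift mm [ 21.3 106.7 100.5] rows 1.8
[0.4336 0.0559 0.0974] [0.0024 0.1255 0.9921 0.0004] [0.4334 0.0559 0.0957] 0.06817121439615866
```

View pics/w13.png

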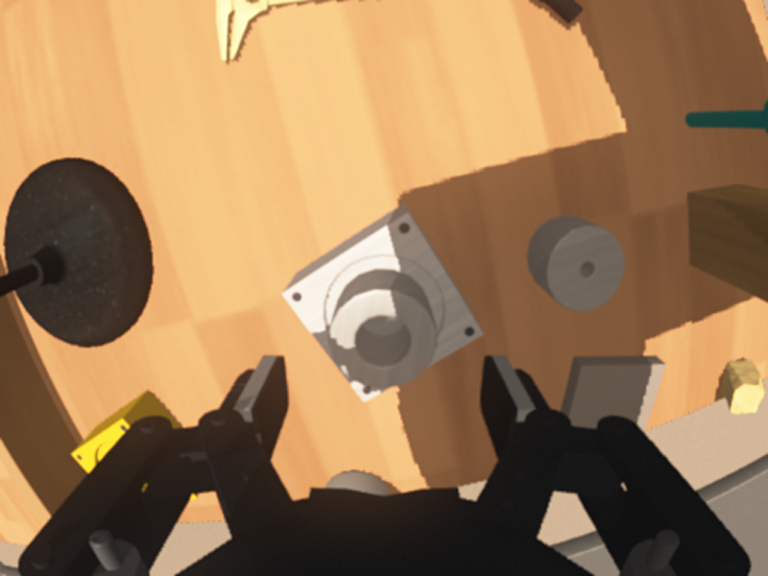

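View pics/s13.png

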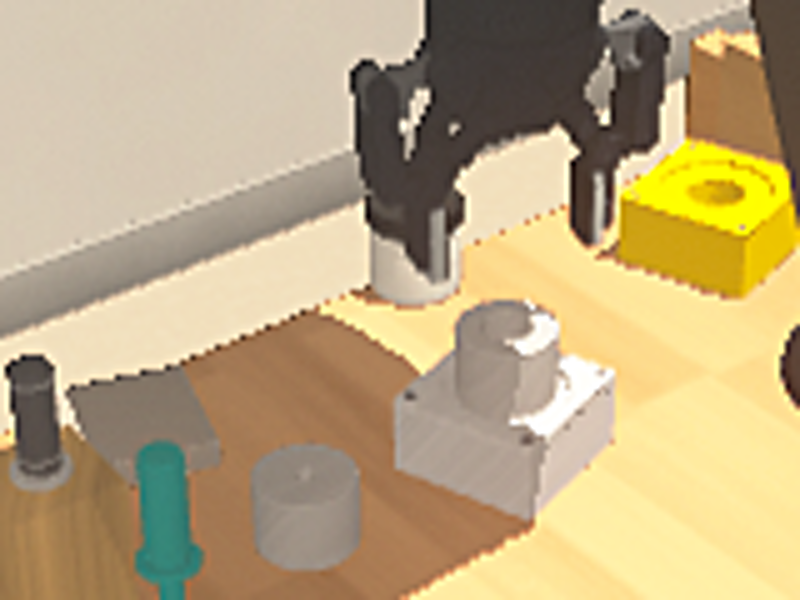

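Emit:
jog_arm --motion '[[[0,0,0],[8,40,0],0.6],[[0,0,0],[15,78,0],0.6],[[0,0,0],[21,107,0],0.6],[[0,0,0],[21,107,30],0.6],[[0,0,0],[21,107,60],0.6],[[0,0,0],[21,107,85],0.6],[[0,0,0],[21,107,98],0.6],[[0,0,0],[21,107,98],0.6]]'

```text
t: 11.35
tool_pos: [0.4354, 0.164, -0.0082]
eef_rot: [-0.003, 0.125, 0.992, -0.001]
force: [-1.4, -0.1, -0.6]
grip_width: 0.0681
```

```bash
python3 plan.py .44 .1646 -.002; python3 wr.py w14
```

```text
t 11.35 pos [ 0.4354  0.164  -0.0082] z-axis [-0.0054 -0.0017 -1.    ] yaw_y 1.3193 F [-1.424  -0.0894 -0.564 ] M [-0.0031  0.0584 -0.0682] w 0.0681
target [ 0.44    0.1646 -0.002 ] tool shift mm [-4.3  1.7 -6.2] rows 0.2
[ 0.4354  0.164  -0.0082] [-0.0026  0.1254  0.9921 -0.0012] [ 0.4361  0.1641 -0.0067] 0.06813571870694671
```

View pics/w14.png

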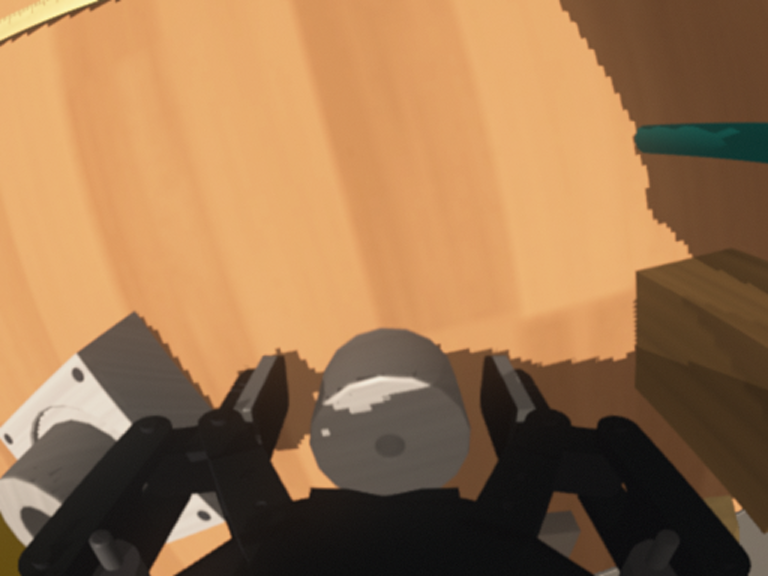

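Emit:
jog_arm --motion '[[[0,0,0],[-3,1,-4],0.6],[[0,0,0],[-3,1,-4],0.6]]'

```text
t: 11.57
tool_pos: [0.4422, 0.1651, 0.0003]
eef_rot: [0.001, 0.126, 0.992, 0.0]
force: [-0.4, 0.7, 0.5]
grip_width: 0.0683
```

```bash
python3 plan.py .44 .1646 -.002; python3 wr.py w15
```

```text
t 11.57 pos [0.4422 0.1651 0.0003] z-axis [ 0.0017  0.0005 -1.    ] yaw_y 1.3189 F [-0.3904  0.7201  0.4957] M [ 0.009  -0.074  -0.0015] w 0.0683
target [ 0.44    0.1646 -0.002 ] tool shift mm [ 2.  -1.   2.3] rows 0.1
[0.4422 0.1651 0.0003] [0.0008 0.1256 0.9921 0.0004] [0.4422 0.1651 0.0003] 0.06828201530584603
```

View pics/w15.png

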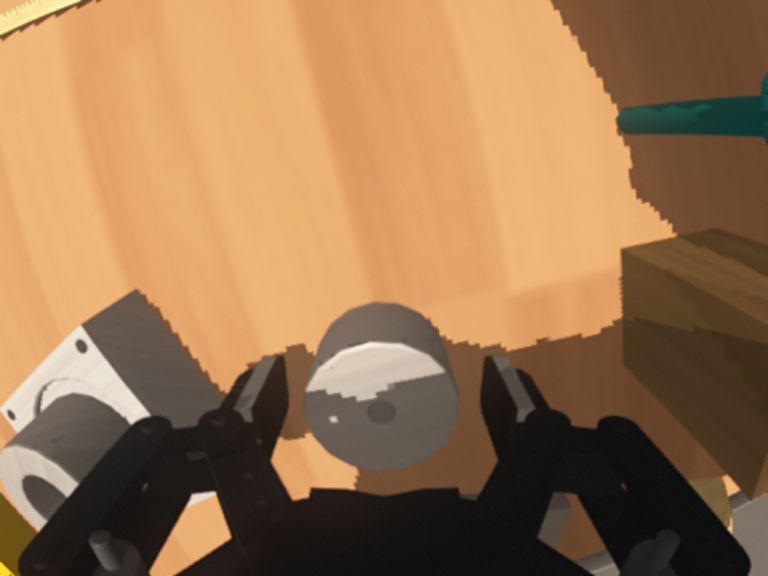

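Emit:
jog_arm --motion '[[[0,0,0],[2,-1,2],0.6],[[0,0,0],[2,-1,2],0.0],[[0,0,0],[2,-1,2],-0.4],[[0,0,0],[2,-1,2],-0.4],[[0,0,0],[2,-1,2],-0.4],[[0,0,0],[2,-1,2],-0.4]]'

```text
t: 12.12
tool_pos: [0.4388, 0.1643, -0.0023]
eef_rot: [0.0, 0.126, 0.992, 0.0]
force: [-2.7, -1.9, 14.9]
grip_width: 0.0462
```

```bash
python3 plan.py .5523 .186 .06; python3 wr.py w16
```

```text
t 12.12 pos [ 0.4388  0.1643 -0.0023] z-axis [ 0.0004  0.0001 -1.    ] yaw_y 1.3190 F [-2.6639 -1.9123 14.8778] M [-0.3666  0.3922 -0.0247] w 0.0462
target [0.5523 0.186  0.06  ] tool shift mm [-104.6   49.3  -62.2] rows 3.1
[ 0.4388  0.1643 -0.0023] [0.0002 0.1256 0.9921 0.0001] [ 0.4387  0.1643 -0.0022] 0.04620617803411883
```

Emit:
jog_arm --motion '[[[0,0,0],[0,0,-8],-0.4],[[0,0,0],[0,0,-30],-0.4],[[0,0,0],[-15,7,-58],-0.4],[[0,0,0],[-50,24,-62],-0.4],[[0,0,0],[-85,41,-62],-0.4],[[0,0,0],[-104,49,-55],-0.4],[[0,0,0],[-104,49,-45],-0.4],[[0,0,0],[-104,49,-45],-0.4],[[0,0,0],[-104,49,-45],-0.4]]'

```text
t: 12.92
tool_pos: [0.5501, 0.1855, 0.0416]
eef_rot: [-0.001, 0.126, 0.992, -0.001]
force: [-0.0, 0.2, -2.7]
grip_width: 0.0458
```

```bash
python3 plan.py .5523 .186 .06; python3 wr.py w17; python3 scn.py s17 top 110 190 190 270
```

```text
t 12.92 pos [0.5501 0.1855 0.0416] z-axis [-0.0026 -0.0007 -1.    ] yaw_y 1.3189 F [-0.0214  0.2249 -2.7215] M [-0.0336  0.0585  0.0242] w 0.0458
target [0.5523 0.186  0.06  ] tool shift mm [ -2.    1.  -18.4] rows 0.4
[0.5501 0.1855 0.0416] [-0.0013  0.1256  0.9921 -0.0005] [0.5502 0.1856 0.042 ] 0.04584074339346423
```

View pics/w17.png

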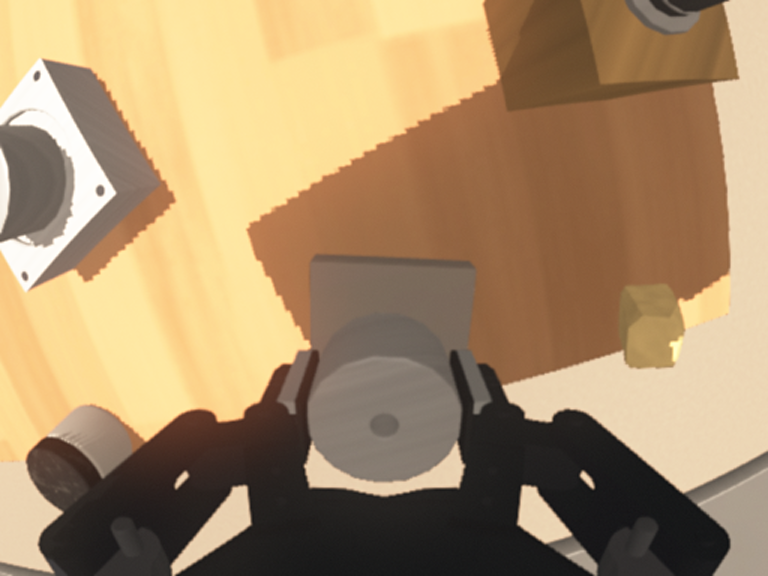

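View pics/s17.png

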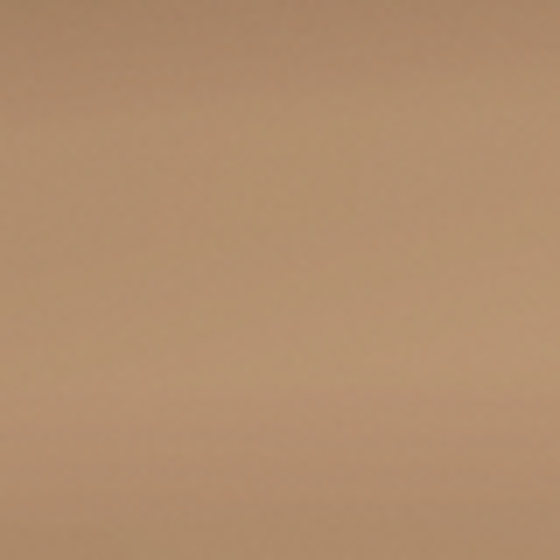

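```bash
python3 - <<'E'
from wov import *
c,s=wl("w17");M=toolM(s)
c["img"]=c["img"]
im=cv2.resize(np.ascontiguousarray(c["img"][160:330,190:330,::-1]),None,fx=4,fy=4,interpolation=cv2.INTER_CUBIC)
im=cv2.convertScaleAbs(im,alpha=1.8); cv2.imwrite("pics/wz17.png",im)
q=lambda u,v,z:((M[:3,:3].T@(wonz(c,s,u/1.5-.17,v/1.5-.17,z)-s["tool_pos"]))*1000).round(2)
for p in [(309,264),(474,270),(309,340),(472,340)]: print(p,q(*p,.015))
print(q(384,425,.0798))
E
```

```text
(309, 264) [ 30.73 -31.69  26.75]
(474, 270) [28.33 35.97 26.65]
(309, 340) [ -3.09 -33.47  26.67]
(472, 340) [-3.05 37.17 26.58]
[ -1.75  -1.   -38.17]
```

View pics/wz17.png

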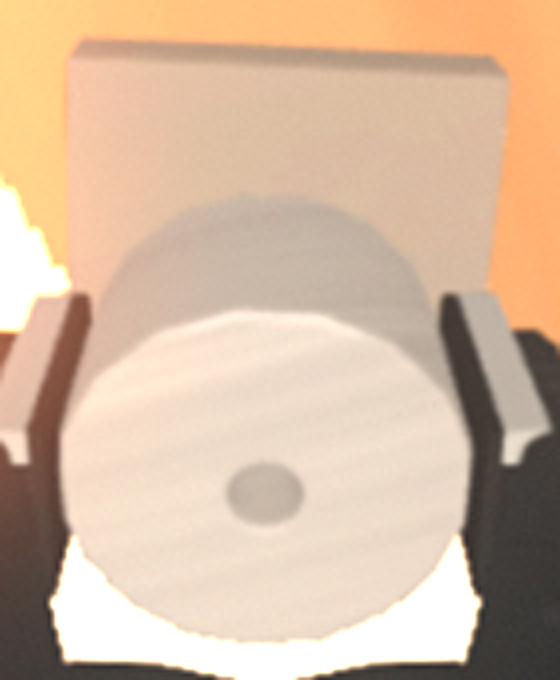

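```bash
python3 - <<'E'
from wov import *
c,s=wl("w17");M=toolM(s)
q=lambda x,y,z:((M[:3,:3].T@(wonz(c,s,190+x/4-.4,160+y/4-.4,z)-s["tool_pos"]))*1000).round(2)[:2]
A=q(70,62,.015);B=q(507,78,.015);C=q(490,260,.015);D=q(70,262,.015);print(A,B,C,D)
e=(B-A)/np.linalg.norm(B-A); n=np.array([-e[1],e[0]]); n=-n if n[0]>0 else n
print(np.linalg.norm(B-A),"centre",(A+B)/2+n*34.5,"right edge off",(C-B)@e,"left",(D-A)@e)
print("bush",q(265,494,.0798), "w/h variation",q(265,494,.078))
E
```

```text
[ 31.18 -30.88] [28.79 36.27] [-1.68 35.47] [ -2.09 -32.57]
67.19251892882124 centre [-4.4932  1.4679] right edge off 0.2843069482219641 left -0.5055354456347062
bush [-1.71 -0.99] w/h variation [-2.97 -0.99]
```

Emit:
jog_arm --motion '[[[0,0,0],[-1,1,8],-0.4],[[0,0,0],[-2,2,17],-0.4],[[0,0,0],[-2,2,24],-0.4],[[0,0,0],[-2,2,27],-0.4],[[0,0,0],[-2,2,27],-0.4]]'

```text
t: 13.43
tool_pos: [0.5532, 0.1871, 0.0139]
eef_rot: [-0.001, 0.126, 0.992, -0.0]
force: [0.7, -0.3, -2.0]
grip_width: 0.0461
```

Emit:
jog_arm --motion '[[[0,0,0],[0,0,0.8],-0.4],[[0,0,0],[0,0,0.8],-0.4]]'

```text
t: 13.6
tool_pos: [0.5541, 0.1873, 0.0142]
eef_rot: [-0.0, 0.126, 0.992, -0.0]
force: [0.7, 0.1, -1.2]
grip_width: 0.0461
```

Emit:
jog_arm --motion '[[[0,0,0],[0,0,0.7],-0.4],[[0,0,0],[0,0,0.7],-0.4]]'

```text
t: 13.77
tool_pos: [0.5543, 0.1874, 0.0138]
eef_rot: [0.0, 0.126, 0.992, 0.0]
force: [1.1, -0.3, -2.7]
grip_width: 0.0458
```

```bash
python3 wr.py w18; python3 - <<'E'
from wov import *
c,s=wl("w18")
im=cv2.resize(np.ascontiguousarray(c["img"][170:330,180:330,::-1]),None,fx=4,fy=4,interpolation=cv2.INTER_CUBIC)
im=cv2.convertScaleAbs(im,alpha=1.8); cv2.imwrite("pics/wz18.png",im)
E
```

```text
[0.5543 0.1874 0.0138] [0.0002 0.1256 0.9921 0.0001] [0.5542 0.1874 0.0138] 0.045754359138283164
```

View pics/wz18.png

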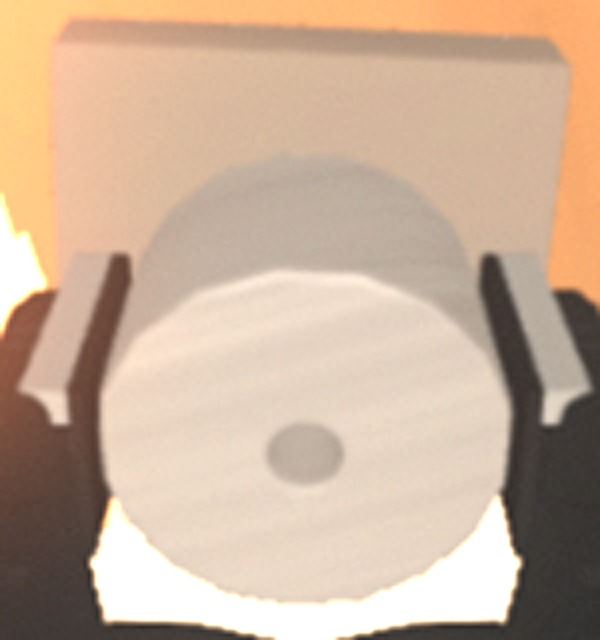

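```bash
python3 - <<'E'
from wov import *
c,s=wl("w18");M=toolM(s)
q=lambda x,y,z:((M[:3,:3].T@(wonz(c,s,180+x/4-.4,170+y/4-.4,z)-s["tool_pos"]))*1000).round(2)[:2]
print(q(305,57,.015),q(300,156,.015),q(300,156,.017),q(53,150,.015),q(562,150,.015),q(305,454,.052))
E
```

```text
[33.54 -1.04] [19.97 -1.69] [20.72 -1.68] [ 20.64 -34.73] [20.72 33.36] [-1.67 -0.99]
```

Emit:
jog_arm --motion '[[[0,0,0],[1.5,0,0],-0.4],[[0,0,0],[1.5,0,1],-0.4],[[0,0,0],[1.5,0,1.5],-0.4],[[0,0,0],[1.5,0,1.5],-0.4]]'

```text
t: 14.15
tool_pos: [0.5526, 0.1878, 0.0126]
eef_rot: [0.0, 0.126, 0.992, 0.0]
force: [-2.9, -1.1, 8.4]
grip_width: 0.0458
```

Emit:
jog_arm --motion '[[[0,0,0],[0,0,-0.3],0.2],[[0,0,0],[0,0,-0.3],0.6],[[0,0,0],[0,0,-0.3],0.6],[[0,0,0],[0,0,-0.3],0.6],[[0,0,0],[0,0,-15],0.6],[[0,0,0],[0,0,-50],0.6],[[0,0,0],[0,0,-90],0.6],[[0,0,0],[0,0,-125],0.6],[[0,0,0],[0,0,-155],0.6],[[0,0,0],[0,0,-155],0.6]]'

```text
t: 14.98
tool_pos: [0.5557, 0.1886, 0.1731]
eef_rot: [0.004, 0.126, 0.992, 0.002]
force: [0.6, 1.1, 1.1]
grip_width: 0.0682
```

```bash
python3 plan.py .447 .2845 .165; python3 wr.py w19
```

```text
t 14.98 pos [0.5557 0.1886 0.1731] z-axis [ 0.0081  0.0023 -1.    ] yaw_y 1.3191 F [0.6392 1.0539 1.1275] M [ 0.01   -0.046  -0.0165] w 0.0682
target [0.447  0.2845 0.165 ] tool shift mm [129.2  65.7   7.5] rows 3.5
[0.5557 0.1886 0.1731] [0.0039 0.1255 0.9921 0.0017] [0.5546 0.1883 0.1705] 0.06823727763785502
```

View pics/w19.png

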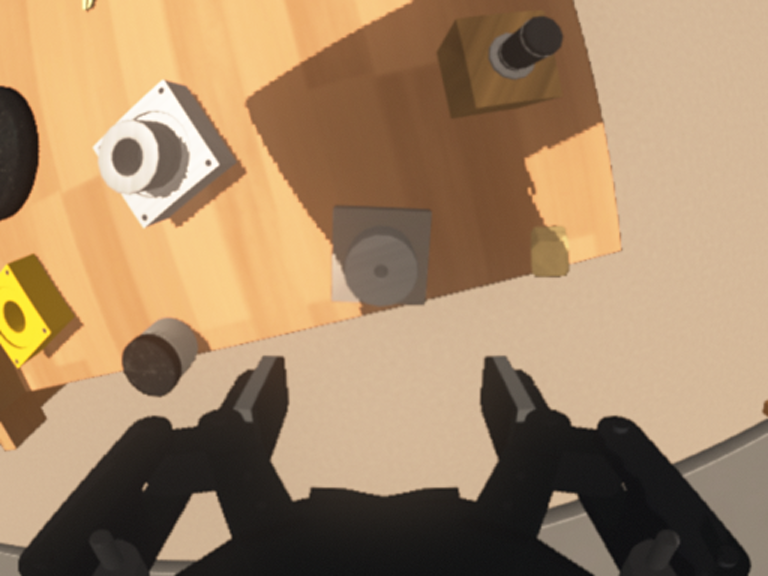

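Emit:
jog_arm --motion '[[[0,0,0],[32,17,1],0.6],[[0,0,0],[65,35,3],0.6],[[0,0,0],[98,52,3],0.6],[[0,0,0],[120,64,3],0.4],[[0,0,0],[126,68,3],0.4],[[0,0,0],[126,68,3],0.4],[[0,0,0],[126,68,3],0.4],[[0,0,0],[126,68,3],0.4]]'

```text
t: 15.7
tool_pos: [0.4483, 0.2844, 0.1638]
eef_rot: [-0.0, 0.126, 0.992, -0.0]
force: [0.8, -0.0, -0.0]
grip_width: 0.06
```

```bash
python3 plan.py .447 .2845 .1; python3 wr.py w20;  python3 scn.py s20 scene 110 270 100 300
```

```text
t 15.70 pos [0.4483 0.2844 0.1638] z-axis [-0.0001 -0.0003 -1.    ] yaw_y 1.3186 F [ 0.7809 -0.0348 -0.0142] M [ 0.0147 -0.0314 -0.0292] w 0.0600
target [0.447  0.2845 0.1   ] tool shift mm [ 1.3 -0.2 63.8] rows 1.5
[0.4483 0.2844 0.1638] [-0.      0.1257  0.9921 -0.0002] [0.4484 0.2843 0.1638] 0.05996744329498668
```

View pics/w20.png

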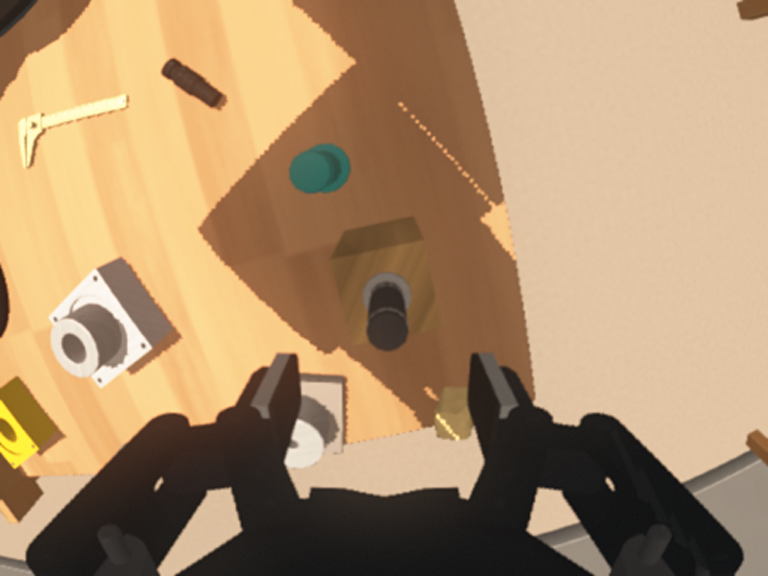

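View pics/s20.png

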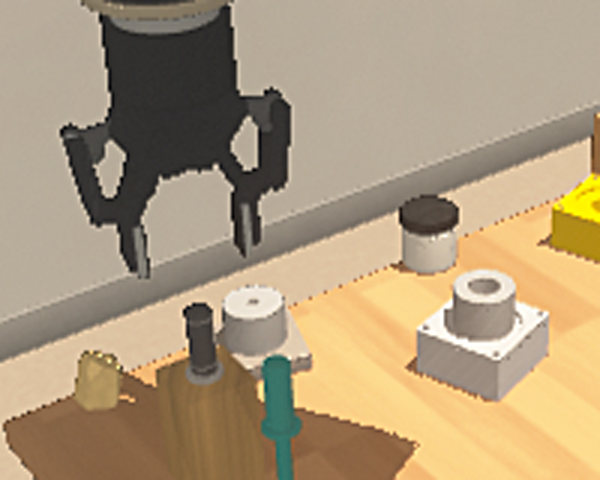

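```bash
python3 - <<'E'
from wov import *
c,s=wl("w20");M=toolM(s)
im=cv2.resize(np.ascontiguousarray(c["img"][140:240,210:310,::-1]),None,fx=6,fy=6,interpolation=cv2.INTER_CUBIC)
t=s["tool_pos"]
for x,y,z,r,col in [(0,0,.14,.009,(0,0,255)),(0,0,.092,.013,(255,0,0)),(0,0,.088,.0,(0,255,0))]:
    P=circ(t[0],t[1],z,max(r,1e-4)); poly(im,(wproj(c,s,P)+.5-[210,140])*6-.5,col)
cv2.imwrite("pics/wz20.png",cv2.convertScaleAbs(im,alpha=1.5))
E
```

```text
(no output)
```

View pics/wz20.png

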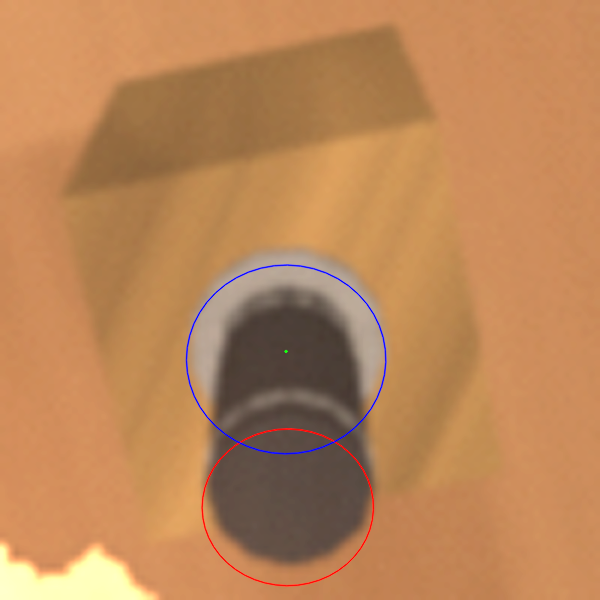

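Emit:
jog_arm --motion '[[[0,0,0],[2,0.5,20],0.4],[[0,0,0],[2,0.5,40],0.2],[[0,0,0],[2,0.5,58],0.1],[[0,0,0],[2,0.5,70],0.1],[[0,0,0],[2,0.5,74],0.1],[[0,0,0],[2,0.5,74],0.1]]'

```text
t: 16.3
tool_pos: [0.4458, 0.2851, 0.0892]
eef_rot: [-0.001, 0.126, 0.992, -0.001]
force: [-1.0, 0.5, 0.0]
grip_width: 0.0469
```

```bash
python3 plan.py; python3 wr.py w21;  python3 scn.py s21 scene 150 270 100 260
```

```text
t 16.30 pos [0.4458 0.2851 0.0892] z-axis [-0.0015 -0.0009 -1.    ] yaw_y 1.3179 F [-0.9861  0.4979  0.0027] M [0.0147 0.0166 0.0016] w 0.0469
[0.4458 0.2851 0.0892] [-0.0007  0.1261  0.992  -0.0005] [0.4461 0.2855 0.09  ] 0.046929784806219864
```

View pics/w21.png

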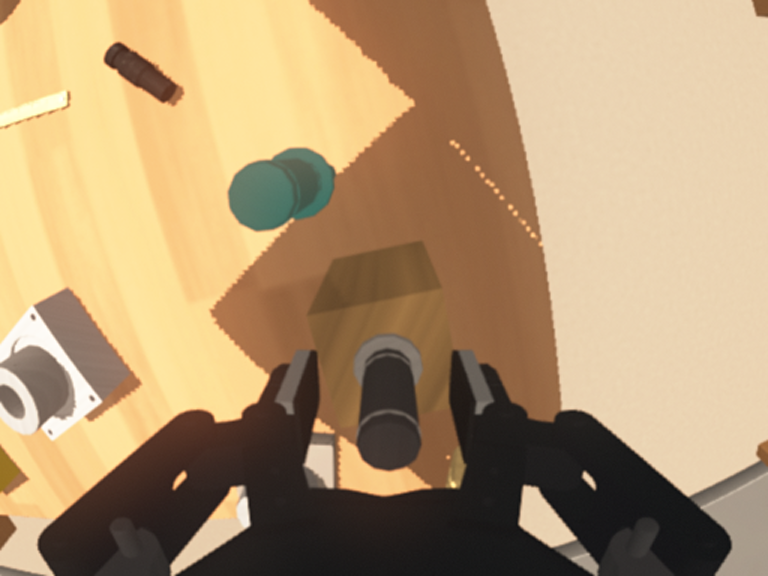

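View pics/s21.png

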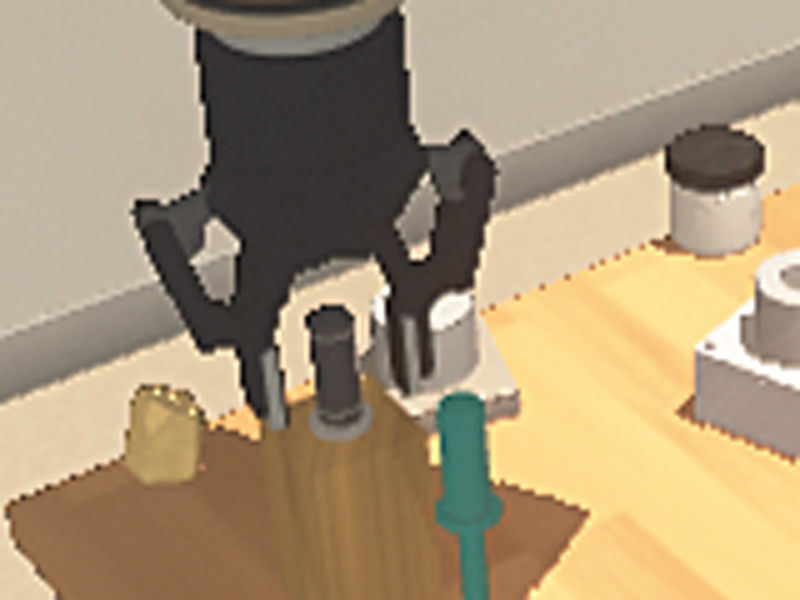

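Emit:
jog_arm --motion '[[[0,0,0],[1.5,1,0],0.1],[[0,0,0],[1.5,1,0],-0.3],[[0,0,0],[1.5,1,0],-0.5],[[0,0,0],[1.5,1,0],-0.9],[[0,0,0],[1.5,1,0],-0.9],[[0,0,0],[1.5,1,0],-0.9],[[0,0,0],[1.5,1,0],-0.9],[[0,0,0],[1.5,1,0],-0.9]]' --newtons 50

```text
t: 17.07
tool_pos: [0.4449, 0.2875, 0.0907]
eef_rot: [0.0, 0.125, 0.992, 0.0]
force: [-1.6, -1.3, 7.0]
grip_width: 0.017
```

```bash
python3 plan.py; python3 wr.py w22;  python3 scn.py s22 scene 150 270 100 260
```

```text
t 17.07 pos [0.4449 0.2875 0.0907] z-axis [ 0.0008  0.0005 -1.    ] yaw_y 1.3191 F [-1.6175 -1.2608  6.9622] M [-0.0336  0.1797 -0.0229] w 0.0170
[0.4449 0.2875 0.0907] [0.0004 0.1255 0.9921 0.0003] [0.4448 0.2875 0.0907] 0.016990991704839847
```

View pics/w22.png

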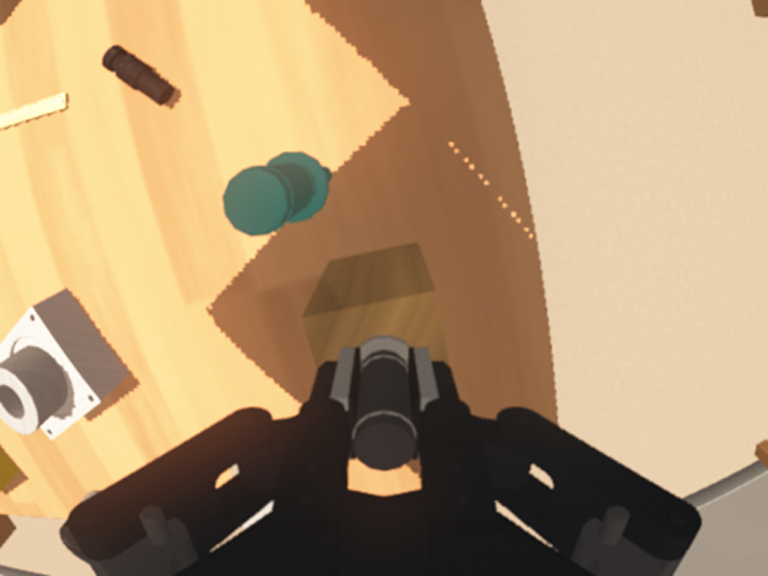

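View pics/s22.png

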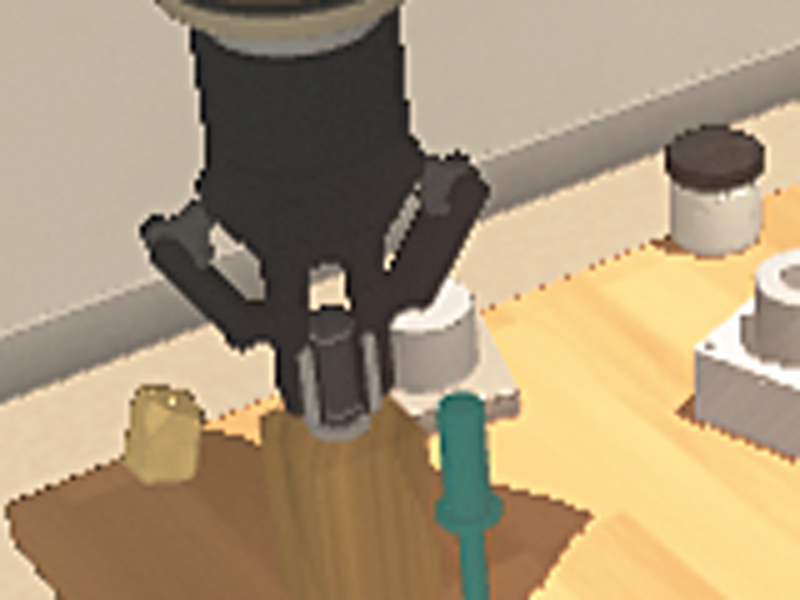

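Emit:
jog_arm --motion '[[[0,0,0],[0,0,-5],-0.9],[[0,0,0],[0,0,-15],-0.9],[[0,0,0],[0,0,-30],-0.9],[[0,0,0],[0,0,-45],-0.9],[[0,0,0],[0,0,-60],-0.9],[[0,0,0],[0,0,-75],-0.9],[[0,0,0],[0,0,-90],-0.9],[[0,0,0],[0,0,-100],-0.9],[[0,0,0],[0,0,-105],-0.9],[[0,0,0],[0,0,-105],-0.9]]' --newtons 60

```text
t: 18.0
tool_pos: [0.4451, 0.2876, 0.1964]
eef_rot: [0.001, 0.126, 0.992, 0.001]
force: [-0.1, 0.1, -0.3]
grip_width: 0.0164
```

```bash
python3 plan.py .4343 .0556 .2; python3 wr.py w23;  python3 scn.py s23 scene 80 280 80 340
```

```text
t 18.00 pos [0.4451 0.2876 0.1964] z-axis [ 0.0017  0.001  -1.    ] yaw_y 1.3191 F [-0.092   0.1337 -0.2896] M [ 0.0224 -0.0244 -0.0151] w 0.0164
target [0.4343 0.0556 0.2   ] tool shift mm [ -47.3 -227.4   -3.9] rows 5.6
[0.4451 0.2876 0.1964] [0.0008 0.1255 0.9921 0.0006] [0.4447 0.2873 0.1955] 0.016396581471956034
```

View pics/w23.png

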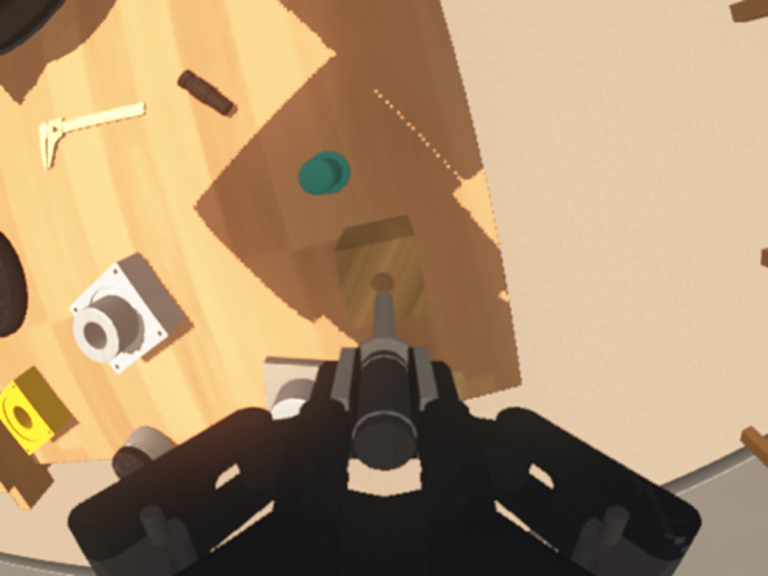

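View pics/s23.png

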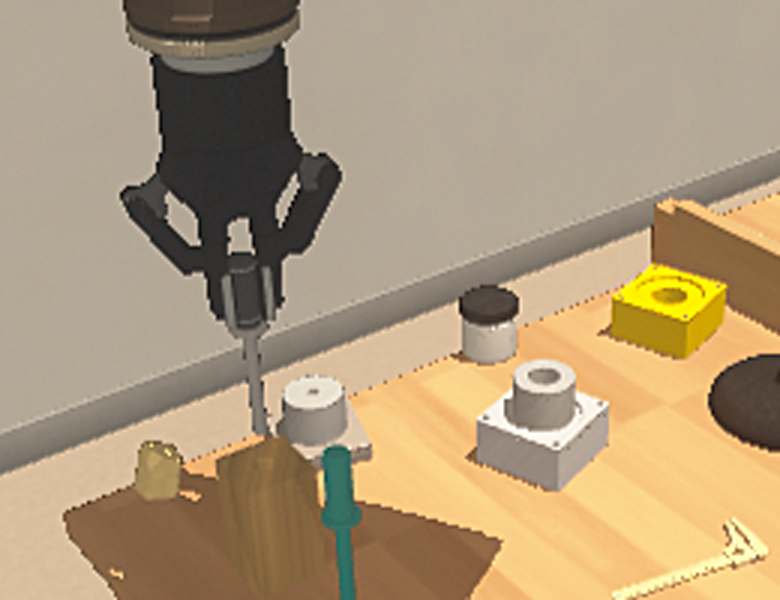

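```bash
cat > rodov.py <<'E'
import sys
from wov import *
def run(sc,w,zoff,crop,out,dx=0,dy=0,zt=None):
    # rod origin z = TCP z + zoff ; draw shaft outline points along axis
    c,s=wl(w);d=dict(np.load(sc+".npz"));t=s["tool_pos"]+np.array([dx,dy,0]);oz=t[2]+zoff
    ax=np.array([[t[0],t[1],z] for z in (oz+.052,oz+.004,oz,oz-.08)])
    y0,y1,x0,x1=crop;f=int(min(800/(x1-x0),600/(y1-y0)))
    im=cv2.resize(np.ascontiguousarray(d["img"][y0:y1,x0:x1,::-1]),None,fx=f,fy=f,interpolation=cv2.INTER_CUBIC)
    p=(proj(d,ax)+.5-[x0,y0])*f-.5
    cv2.line(im,tuple(p[0].astype(int)),tuple(p[3].astype(int)),(0,0,255),1,cv2.LINE_AA)
    for P,col in [(circ(t[0],t[1],oz,.013),(255,0,0)),(circ(t[0],t[1],oz-.08,.005),(0,255,0)),(circ(t[0],t[1],oz+.052,.009),(0,255,255))]:
        poly(im,(proj(d,P)+.5-[x0,y0])*f-.5,col)
    cv2.imwrite("pics/%s.png"%out,im)
E
python3 - <<'E'
from rodov import *
run("s23","w23",-.0027,(150,250,120,220),"r23")
c,s=wl("w23");t=s["tool_pos"]
im=cv2.resize(np.ascontiguousarray(c["img"][170:330,190:330,::-1]),None,fx=4,fy=4,interpolation=cv2.INTER_CUBIC)
oz=t[2]-.0027
for z,r,col in ((oz+.052,.009,(0,255,255)),(oz+.004,.013,(255,0,0)),(oz-.08,.005,(0,255,0))):
    poly(im,(wproj(c,s,circ(t[0],t[1],z,r))+.5-[190,170])*4-.5,col)
cv2.imwrite("pics/rw23.png",im)
E
```

```text
(no output)
```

View pics/r23.png

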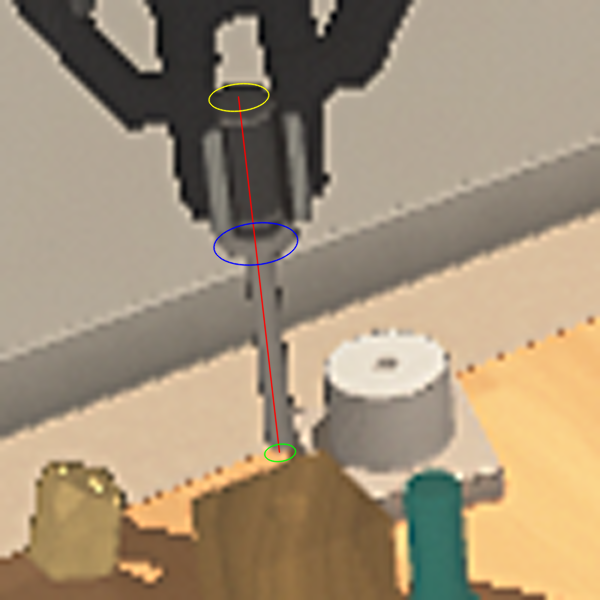

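View pics/rw23.png

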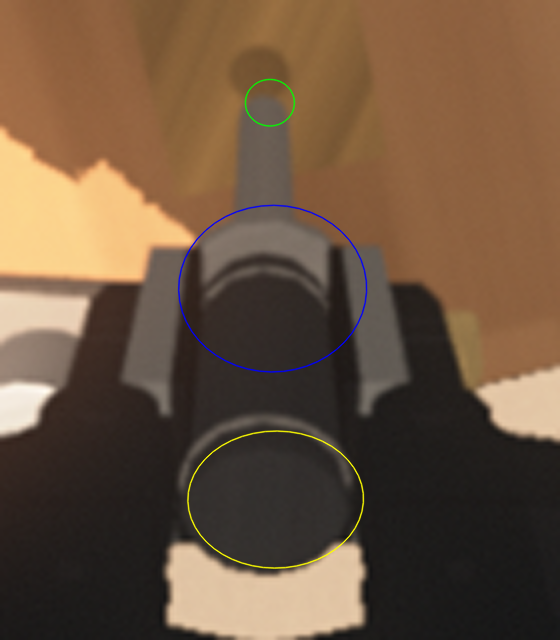

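```bash
python3 scn.py t23 top 120 240 190 350; python3 - <<'E'
from wov import *
d=dict(np.load("s23.npz"));c=dict(np.load("t23.npz"))
r=(0,0,255);g=(0,255,0)
W=(.4343,.0556)
objs=[(circ(*W,.071,.024),r),(circ(*W,.071,.012),r),(circ(.4343,.0556,.039,.03),g),(circ(.5525,.1862,.051,.024),r),(circ(.5525,.1862,.051,.004),r)]
draw(d,objs,(180,250,165,295),"pics/os23.png",6)
draw(c,objs,(130,240,200,305),"pics/ot23.png",5)
E
```

```text
(no output)
```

View pics/os23.png

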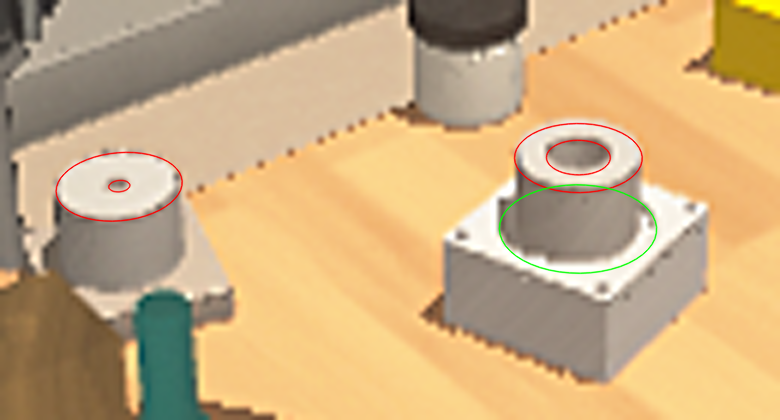

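View pics/ot23.png

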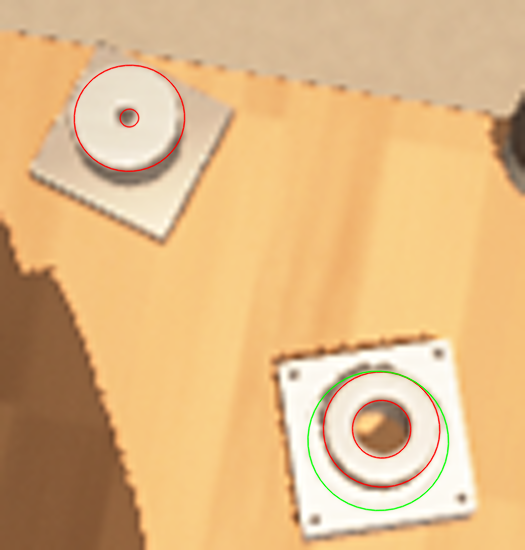

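```bash
python3 - <<'E'
from wov import *
c=dict(np.load("t23.npz"))
im=cv2.resize(np.ascontiguousarray(c["img"][132:182,200:252,::-1]),None,fx=12,fy=12,interpolation=cv2.INTER_CUBIC)
poly(im,(proj(c,circ(.5525,.1862,.015,.024))+.5-[200,132])*12-.5,(0,255,0))
poly(im,(proj(c,sq(.5525,.1868,.015,.0345,-.30))+.5-[200,132])*12-.5,(0,0,255))
cv2.imwrite("pics/blk.png",im)
E
```

```text
(no output)
```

View pics/blk.png

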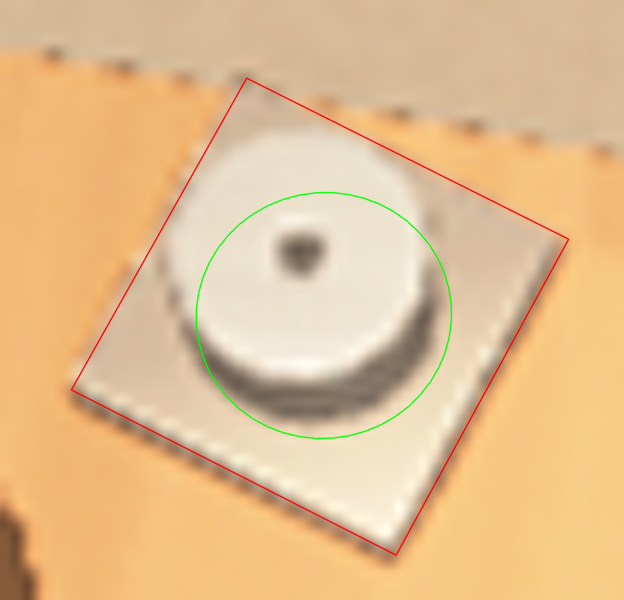

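```bash
python3 - <<'E'
from wov import *
d=dict(np.load("s23.npz"));d0=dict(np.load("scene0.npz"));c0=dict(np.load("top0.npz"))
r=(0,0,255);g=(0,255,0)
draw(d,[(circ(.5525,.1862,.051,.024),r),(circ(.5525,.1862,.015,.024),g),(sq(.5525,.1868,.015,.0345,-.30),r),(sq(.5525,.1868,.0,.0345,-.30),r)],(195,245,165,215),"pics/b1.png",11)
draw(c0,[(circ(.4345,.0567,.071,.024),r),(circ(.4345,.0567,.035,.024),g)],(185,250,240,310),"pics/b2.png",8)
E
```

```text
(no output)
```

View pics/b1.png

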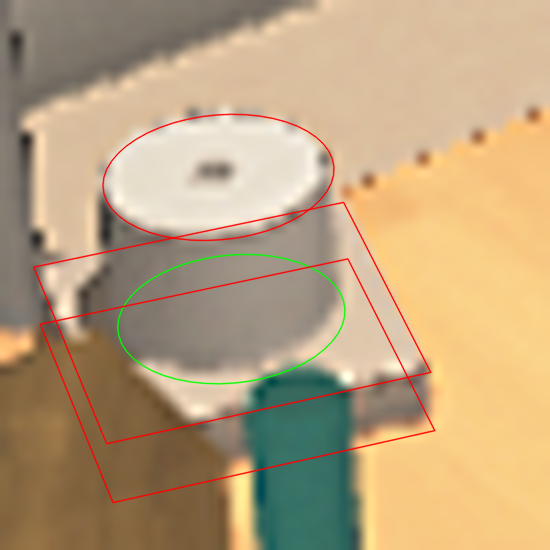

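Emit:
jog_arm --motion '[[[0,0,0],[-4,-20,0],-0.9],[[0,0,0],[-10,-50,0],-0.9],[[0,0,0],[-18,-85,0],-0.9],[[0,0,0],[-25,-120,0],-0.9],[[0,0,0],[-32,-155,0],-0.9],[[0,0,0],[-39,-190,0],-0.9],[[0,0,0],[-44,-213,0],-0.9],[[0,0,0],[-47,-224,0],-0.9],[[0,0,0],[-47,-227,0],-0.9],[[0,0,0],[-47,-227,0],-0.9]]'

```text
t: 18.98
tool_pos: [0.4331, 0.0551, 0.1946]
eef_rot: [-0.001, 0.126, 0.992, -0.0]
force: [-0.4, 0.6, -1.2]
grip_width: 0.0167
```

Emit:
jog_arm --motion '[[[0,0,0],[0,0,5],-0.9],[[0,0,0],[0,0,10],-0.9],[[0,0,0],[0,0,10],-0.9],[[0,0,0],[0,0,10],-0.9]]'

```text
t: 19.32
tool_pos: [0.4331, 0.0564, 0.1845]
eef_rot: [-0.001, 0.125, 0.992, -0.0]
force: [-0.3, 0.7, -0.7]
grip_width: 0.0165
```

```bash
python3 plan.py .4343 .0556 .1027; python3 wr.py w24;  python3 scn.py s24 scene 130 250 190 310; python3 - <<'E'
from rodov import *
run("s24","w24",-.0027,(130,250,190,310),"r24")
c,s=wl("w24");t=s["tool_pos"]
im=cv2.resize(np.ascontiguousarray(c["img"][130:330,180:340,::-1]),None,fx=3,fy=3,interpolation=cv2.INTER_CUBIC)
oz=t[2]-.0027
for x,y,z,r,col in ((t[0],t[1],oz-.08,.005,(0,255,0)),(.4343,.0556,.071,.012,(0,0,255)),(.4343,.0556,.071,.024,(0,0,255))):
    poly(im,(wproj(c,s,circ(x,y,z,r))+.5-[180,130])*3-.5,col)
cv2.imwrite("pics/rw24.png",im)
E
```

```text
t 19.32 pos [0.4331 0.0564 0.1845] z-axis [-0.0012 -0.0001 -1.    ] yaw_y 1.3201 F [-0.2841  0.6529 -0.6795] M [0.0393 0.0245 0.0957] w 0.0165
target [0.4343 0.0556 0.1027] tool shift mm [-1.4 -0.5 81.8] rows 2.0
[0.4331 0.0564 0.1845] [-0.0006  0.125   0.9922 -0.0001] [0.4333 0.0563 0.1848] 0.01647450082224792
```

View pics/r24.png

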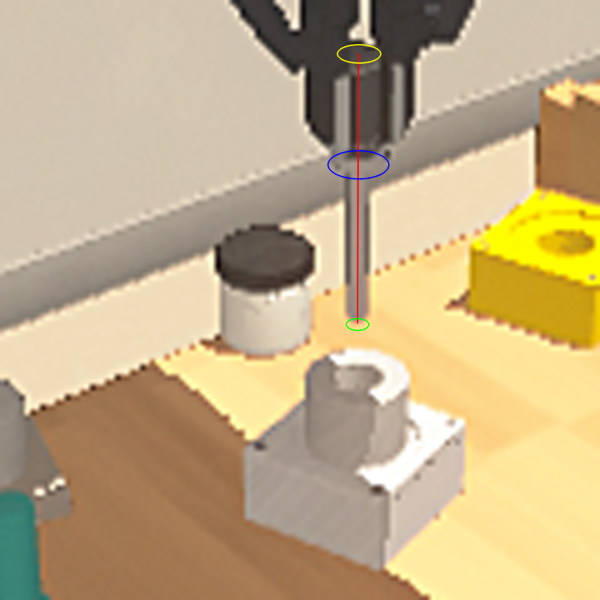

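View pics/rw24.png

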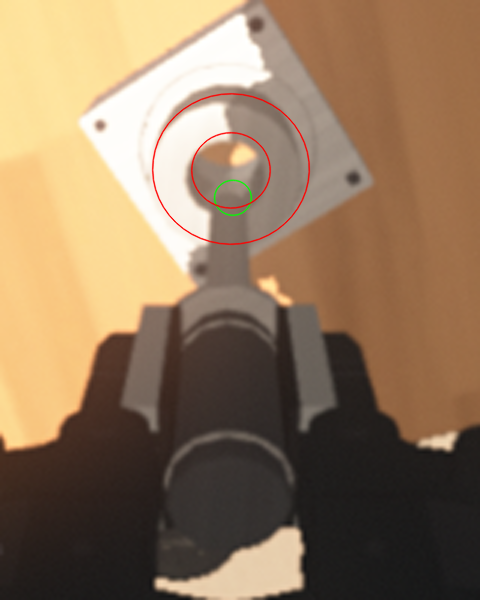

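```bash
python3 - <<'E'
from rodov import *
d=dict(np.load("s24.npz"));t=np.array([.4333,.0563,.1846])
for zo,n in ((-.0027,"a"),(.001,"b")):
    oz=t[2]+zo;x0,y0=240,140
    im=cv2.resize(np.ascontiguousarray(d["img"][y0:y0+62,x0:x0+44,::-1]),None,fx=9,fy=9,interpolation=cv2.INTER_NEAREST)
    for z,r in ((oz+.052,.009),(oz+.004,.013),(oz,.013),(oz,.005),(oz-.08,.005)):
        poly(im,(proj(d,circ(t[0],t[1],z,r))+.5-[x0,y0])*9-.5,(0,0,255))
    cv2.imwrite("pics/z24%s.png"%n,im)
a=cv2.imread("pics/z24a.png");b=cv2.imread("pics/z24b.png");cv2.imwrite("pics/z24.png",np.hstack([a,b]))
E
```

```text
(no output)
```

View pics/z24.png

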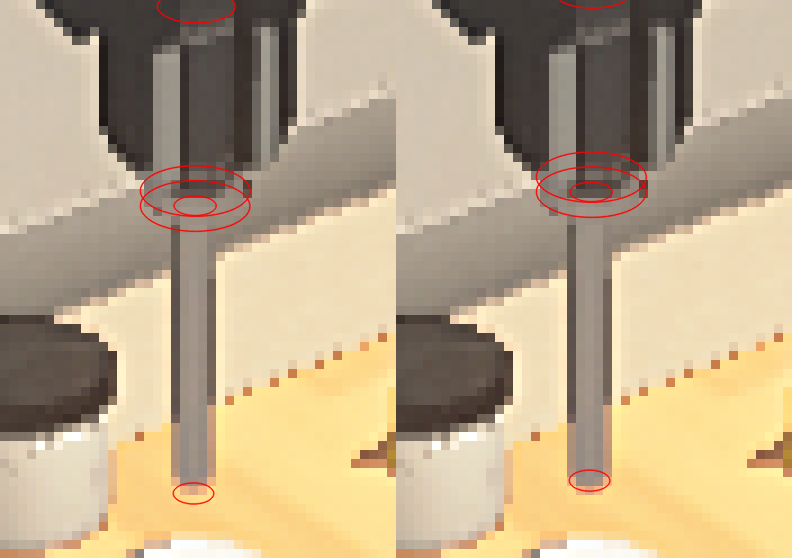

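Emit:
jog_arm --motion '[[[0,0,0],[-1,-0.5,8],-0.9],[[0,0,0],[-1,-0.5,16],-0.9],[[0,0,0],[-1,-0.5,22],-0.9],[[0,0,0],[-1,-0.5,24],-0.9],[[0,0,0],[-1,-0.5,24],-0.9],[[0,0,0],[-1,-0.5,24],-0.9]]'

```text
t: 19.92
tool_pos: [0.4343, 0.055, 0.1609]
eef_rot: [-0.0, 0.126, 0.992, -0.0]
force: [0.0, -0.7, -1.2]
grip_width: 0.0166
```

```bash
python3 plan.py .4343 .0556 .102; python3 wr.py w25;  python3 scn.py s25 scene 130 250 190 310; python3 - <<'E'
from rodov import *
d=dict(np.load("s25.npz"));c,s=wl("w25");t=s["tool_pos"]
oz=t[2]-.001
x0,y0=235,165
im=cv2.resize(np.ascontiguousarray(d["img"][y0:y0+62,x0:x0+50,::-1]),None,fx=9,fy=9,interpolation=cv2.INTER_CUBIC)
for x,y,z,r in ((t[0],t[1],oz,.005),(t[0],t[1],oz-.08,.005),(.4343,.0556,.071,.012),(.4343,.0556,.071,.024)):
    poly(im,(proj(d,circ(x,y,z,r))+.5-[x0,y0])*9-.5,(0,0,255))
im2=cv2.resize(np.ascontiguousarray(c["img"][130:230,200:300,::-1]),None,fx=5.58,fy=5.58,interpolation=cv2.INTER_CUBIC)
for x,y,z,r,col in ((t[0],t[1],oz-.08,.005,(0,255,0)),(.4343,.0556,.071,.012,(0,0,255)),(.4343,.0556,.071,.024,(0,0,255))):
    poly(im2,(wproj(c,s,circ(x,y,z,r))+.5-[200,130])*5.58-.5,col)
im2=im2[:,:350] if 0 else im2
h=min(im.shape[0],im2.shape[0]); o=np.hstack([im[:h],im2[:h]]);o=cv2.resize(o,None,fx=.78,fy=.78);print(o.shape);cv2.imwrite("pics/z25.png",o)
E
```

```text
t 19.92 pos [0.4343 0.055  0.1609] z-axis [-0.0006 -0.     -1.    ] yaw_y 1.3189 F [ 0.0175 -0.7339 -1.186 ] M [0.0204 0.034  0.0204] w 0.0166
target [0.4343 0.0556 0.102 ] tool shift mm [ 0.1  0.6 58.9] rows 1.4
[0.4343 0.055  0.1609] [-0.0003  0.1256  0.9921 -0.    ] [0.4344 0.055  0.1611] 0.016646132972506302
(435, 786, 3)
```

View pics/z25.png

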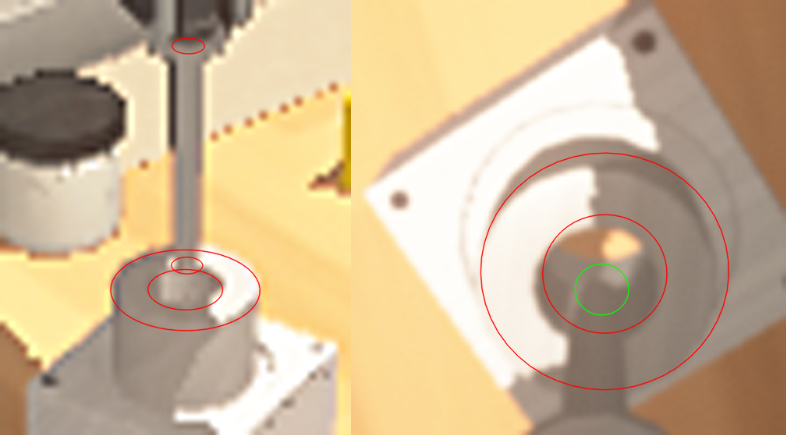

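```bash
python3 - <<'E'
from rodov import *
c,s=wl("w25");t=s["tool_pos"]
oz=t[2]-.001
im2=cv2.resize(np.ascontiguousarray(c["img"][155:225,215:285,::-1]),None,fx=8.5,fy=8.5,interpolation=cv2.INTER_CUBIC)
im2=cv2.convertScaleAbs(im2,alpha=1.0)
for x,y,z,r,col in ((t[0],t[1],oz-.08,.005,(0,255,0)),(.4343,.0556,.071,.012,(0,0,255)),(.4343,.0556,.035,.016,(255,0,255))):
    poly(im2,(wproj(c,s,circ(x,y,z,r))+.5-[215,155])*8.5-.5,col)
cv2.imwrite("pics/z25b.png",im2)
E
```

View pics/z25b.png

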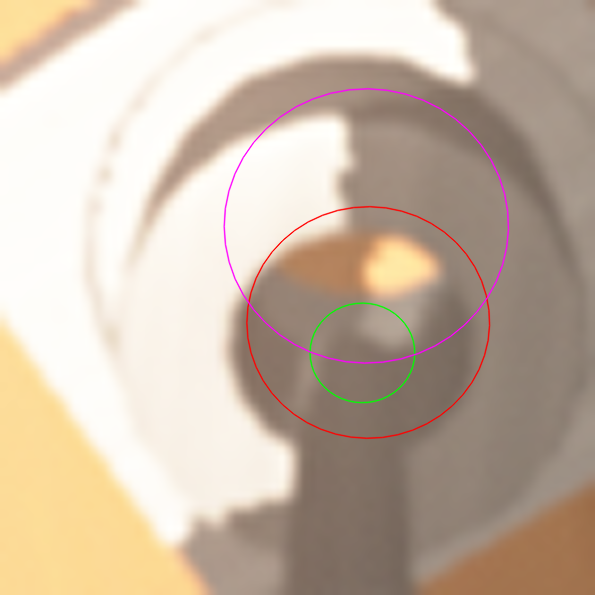

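Emit:
jog_arm --motion '[[[0,0,0],[0,0.3,4],-0.9],[[0,0,0],[0,0.3,10],-0.9],[[0,0,0],[0,0.3,17],-0.9],[[0,0,0],[0,0.3,24],-0.9],[[0,0,0],[0,0.3,31],-0.9],[[0,0,0],[0,0.3,36],-0.9],[[0,0,0],[0,0.3,39],-0.9],[[0,0,0],[0,0.3,40],-0.9],[[0,0,0],[0,0.3,40],-0.9]]'

```text
t: 20.77
tool_pos: [0.4343, 0.0553, 0.1208]
eef_rot: [-0.0, 0.126, 0.992, -0.0]
force: [-0.4, 0.1, 0.4]
grip_width: 0.0165
```

```bash
cat > fin.py <<'E'
import sys
from rodov import *
n=sys.argv[1]
d=dict(np.load("s"+n+".npz"));c,s=wl("w"+n);t=s["tool_pos"]
oz=t[2]-.001
x0,y0=235,160
im=cv2.resize(np.ascontiguousarray(d["img"][y0:y0+62,x0:x0+50,::-1]),None,fx=9,fy=9,interpolation=cv2.INTER_CUBIC)
for x,y,z,r in ((t[0],t[1],oz,.013),(t[0],t[1],oz+.004,.013),(t[0],t[1],.071,.005),(.4343,.0556,.071,.012),(.4343,.0556,.071,.024)):
    poly(im,(proj(d,circ(x,y,z,r))+.5-[x0,y0])*9-.5,(0,0,255))
im2=cv2.resize(np.ascontiguousarray(c["img"][165:235,215:285,::-1]),None,fx=8,fy=8,interpolation=cv2.INTER_CUBIC)
for x,y,z,r,col in ((t[0],t[1],oz,.013,(0,255,0)),(.4343,.0556,.071,.012,(0,0,255))):
    poly(im2,(wproj(c,s,circ(x,y,z,r))+.5-[215,165])*8-.5,col)
h=min(im.shape[0],im2.shape[0]); o=np.hstack([im[:h],im2[:h]]);o=cv2.resize(o,None,fx=.78,fy=.78);cv2.imwrite("pics/z%s.png"%n,o)
E
python3 plan.py .4343 .0556 .101; python3 wr.py w26;  python3 scn.py s26 scene 130 250 190 310; python3 fin.py 26
```

```text
t 20.77 pos [0.4343 0.0553 0.1208] z-axis [-0.0005 -0.0001 -1.    ] yaw_y 1.3191 F [-0.4082  0.1286  0.432 ] M [ 0.0061 -0.0213 -0.0037] w 0.0165
target [0.4343 0.0556 0.101 ] tool shift mm [ 0.1  0.3 19.8] rows 0.5
[0.4343 0.0553 0.1208] [-0.0002  0.1255  0.9921 -0.0001] [0.4345 0.0553 0.1211] 0.016505287111681793
```

View pics/z26.png

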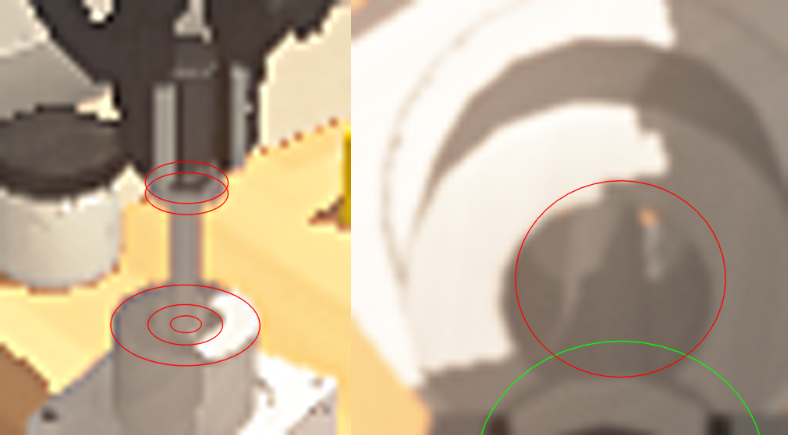

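View pics/w26.png

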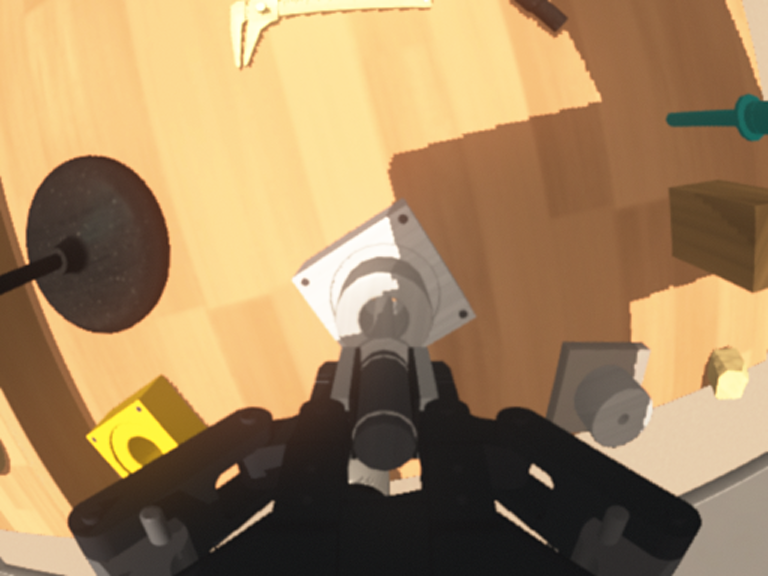

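Emit:
jog_arm --motion '[[[0,0,0],[0,0.2,4],-0.9],[[0,0,0],[0,0.2,9],-0.9],[[0,0,0],[0,0.2,14],-0.9],[[0,0,0],[0,0.2,18],-0.9],[[0,0,0],[0,0.2,20],-0.9],[[0,0,0],[0,0.2,20],-0.9],[[0,0,0],[0,0.2,20],-0.9],[[0,0,0],[0,0.2,20],-0.9]]'

```text
t: 21.53
tool_pos: [0.4346, 0.0555, 0.1011]
eef_rot: [0.0, 0.126, 0.992, 0.0]
force: [0.1, -0.0, -1.1]
grip_width: 0.0166
```

```bash
python3 plan.py .4343 .0556 .101; python3 wr.py w27;  python3 scn.py s27 scene 130 250 190 310; python3 fin.py 27; python3 scn.py t27 top 0 384 0 512; python3 - <<'E'
from rodov import *
d=dict(np.load("s27.npz"));c,s=wl("w27");t=s["tool_pos"]
x0,y0=238,165;o=[]
for zo in (-.0027,.001):
    oz=t[2]+zo
    im=cv2.resize(np.ascontiguousarray(d["img"][y0:y0+50,x0:x0+42,::-1]),None,fx=9,fy=9,interpolation=cv2.INTER_NEAREST)
    for x,y,z,r in ((t[0],t[1],oz,.013),(t[0],t[1],oz+.004,.013),(t[0],t[1],oz+.052,.009),(.4343,.0556,.071,.012),(.4343,.0556,.071,.024),(.4343,.0556,.039,.03)):
        poly(im,(proj(d,circ(x,y,z,r))+.5-[x0,y0])*9-.5,(0,0,255))
    o.append(im)
cv2.imwrite("pics/zz27.png",np.hstack(o))
E
```

```text
t 21.53 pos [0.4346 0.0555 0.1011] z-axis [ 0. -0. -1.] yaw_y 1.3190 F [ 0.0885 -0.0454 -1.144 ] M [ 0.0021 -0.0329  0.0258] w 0.0166
target [0.4343 0.0556 0.101 ] tool shift mm [0.3 0.  0.1] rows 0.0
[0.4346 0.0555 0.1011] [0.     0.1256 0.9921 0.    ] [0.4346 0.0555 0.1012] 0.016566873950110014
```

View pics/zz27.png

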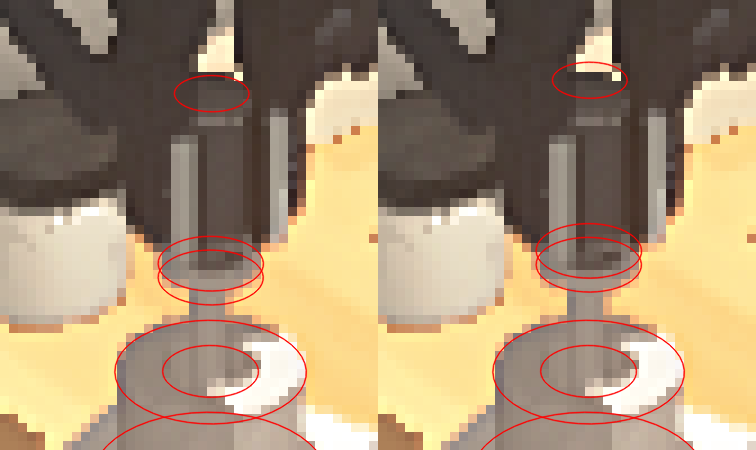

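View pics/z27.png

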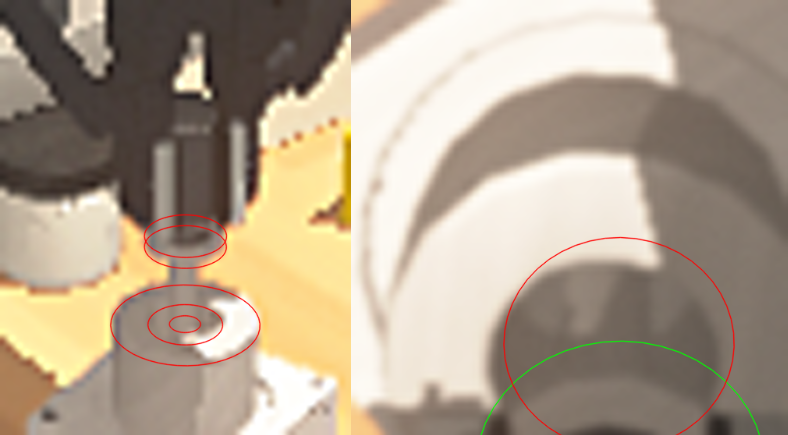

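View pics/t27.png

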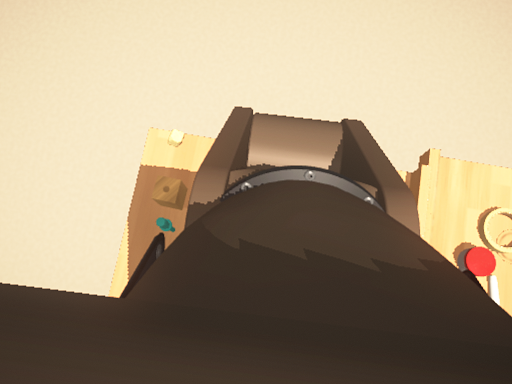

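```bash
python3 scn.py s28 scene 100 300 100 360; python3 plan.py
```

```text
t 21.73 pos [0.4346 0.0555 0.1013] z-axis [ 0.0003  0.     -1.    ] yaw_y 1.3190 F [ 0.2193  0.1784 -1.3313] M [ 0.0491 -0.0561 -0.0249] w 0.0164
```

View pics/s28.png

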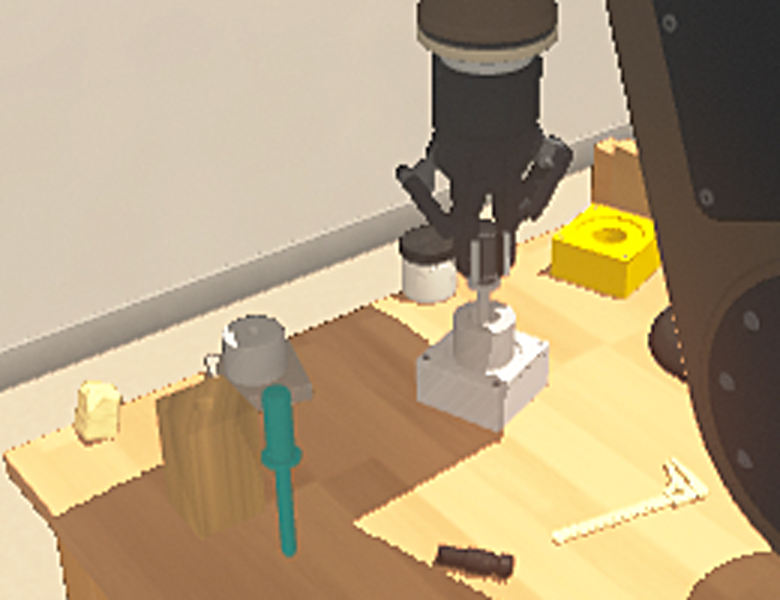

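The final scene view shows the narrow bush on the block at (252,350). The rod is held upright through the wide bush in the stand at (485,320). The pot at (428,265) and wax at (98,410) have not moved, and the teal rod is still standing. I'm handing in.

```bash
python3 -c "
from workcell import job_done; print(job_done())"
```

```text
the job is handed in; nothing more can be done
None
```

The bushes are swapped and the job is handed in at about 21.7 s of the 72 s allowed. The narrow bush was parked on the bench, the wide bush set in the aluminium stand's seat, and the narrow bush set on the block. The steel rod was then drawn from its holder and lowered upright through the wide bore, where the gripper still holds it.

**Last checks**
- **Rod centring:** the rod sits within about 1 mm of the bore centre and was still. The wrist side force was about 0.3 N, so nothing showed contact.
- **Rod depth:** the tip is about 14.5 to 16.5 mm below the bush underside. The two ways of working out the rod's height differ by about 2 mm.
- **Bystanders:** the pot, wax and teal rod stand where they were.

**What disagreed**
- **Fingertips:** both cameras showed them 10–20 mm behind the reported TCP, not 25 mm ahead of it. I set the grasp heights from the images.
- **Wrist camera:** it showed a near-range bias of about 1 to 3 mm, which I cancelled with relative measurements.
- **Narrow bush on the block:** fitting its top rim puts it within about 1 mm of the block's centre, but its lower edge suggests 2 to 3 mm off.
- **Placing force:** setting the wide bush down reached about 36 N, close to the 40 N limit.

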